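# Stack the cap trays, fill the top one and cover it

### The job

Build the tray pile on the black pad, setting each part down square with the one below and not dropping it: the tray with the blue bar first, the tray with the green bar on top of it. Then tip all six blue caps from the cup into the green-bar tray without the fingers touching the caps, stand the empty cup upright on the table, and put the cover plate squarely on the pile. Leave the vials, the wrench and the notched disc where they are.

Things in the scene. Friction and masses are not known exactly. Their poses are not given: they have to be found in the camera images.
- dock: fixed flat black pad, 128 x 104 x 10 mm, small steel dot in each corner; the pile stands on it. Origin: centre of its underside on the table; x along the 128 mm side, z up.
- tray_blue: flat open white tray, 120 x 96 x 40 mm, floor 4 mm and walls 5 mm thick, 160 g, with a blue bar 12 mm wide down its middle along x (its grip: straight sides from the floor to 22 mm, rounded top at 28 mm) and a 37 mm wide trough on each side of it. Origin: centre of the underside; z up, x along the 120 mm side, y along the 96 mm side. Half a turn makes no difference.
- tray_green: flat open white tray, 120 x 96 x 40 mm, floor 4 mm and walls 5 mm thick, 160 g, with a green bar 12 mm wide down its middle along x (its grip: straight sides from the floor to 22 mm, rounded top at 28 mm) and a 37 mm wide trough on each side of it. Origin: centre of the underside; z up, x along the 120 mm side, y along the 96 mm side. Half a turn makes no difference.
- lid: flat white cover plate, 120 x 96 x 6 mm, 140 g, with an upright steel bar grip on top, 60 mm long along x, 12 mm wide, its top 28 mm above the underside. Origin: centre of the underside; z up, x along the 120 mm side, y along the 96 mm side. Half a turn makes no difference.
- cup: open straight aluminium cup, 64 mm outer diameter, 85 mm tall, wall 3 mm, floor 4 mm, 120 g, standing upright with six caps in it. Origin: centre of its underside; z to its mouth.
- cap1: smooth blue vial cap, solid disc 20 mm diameter, 10 mm tall, 12 g, starts inside the cup. Origin: centre of its underside.
- cap2: smooth blue vial cap, solid disc 20 mm diameter, 10 mm tall, 12 g, starts inside the cup. Origin: centre of its underside.
- cap3: smooth blue vial cap, solid disc 20 mm diameter, 10 mm tall, 12 g, starts inside the cup. Origin: centre of its underside.
- cap4: smooth blue vial cap, solid disc 20 mm diameter, 10 mm tall, 12 g, starts inside the cup. Origin: centre of its underside.
- cap5: smooth blue vial cap, solid disc 20 mm diameter, 10 mm tall, 12 g, starts inside the cup. Origin: centre of its underside.
- cap6: smooth blue vial cap, solid disc 20 mm diameter, 10 mm tall, 12 g, starts inside the cup. Origin: centre of its underside.
- vial_amber: amber glass vial, 44 mm diameter, 52 mm tall, blue cap; bystander. Origin: centre of its underside.
- vial_clear: greenish glass vial, 44 mm diameter, 52 mm tall, green cap; bystander. Origin: centre of its underside.
- wrench: steel wrench 160 mm long lying flat; bystander. Origin: on its underside.
- star_wheel: white notched disc, 116 mm diameter, 12 mm thick, steel hub on top to 22 mm; bystander. Origin: centre of its underside.
There are look-alikes about, which are no part of the job. What is shaped like the tray_blue but brown or orange is not meant.

How it is judged:
On the way, in this order (a step that is already met when the one before it is completed fails the run):
1. the blue-bar tray lies square on the black pad, released (horizontal distance between tray_blue and dock below 0.008 m and angle between the x axis of tray_blue and the x axis of dock, either way round below 0.1 rad and angle between tray_blue's own z axis and vertical below 0.05 rad and z of tray_blue in the frame of dock between 0.006 and 0.014 m and contact force between the fingers and tray_blue below 0.3 N and linear speed of tray_blue below 0.03 m/s), for 0.2 s.
2. the green-bar tray lies square on the blue-bar tray, released (horizontal distance between tray_green and tray_blue below 0.008 m and angle between the x axis of tray_green and the x axis of tray_blue, either way round below 0.1 rad and angle between each of tray_green, tray_blue's own z axis and vertical below 0.05 rad and z of tray_green in the frame of tray_blue between 0.036 and 0.044 m and horizontal distance between tray_blue and dock below 0.008 m and angle between the x axis of tray_blue and the x axis of dock, either way round below 0.1 rad and z of tray_blue in the frame of dock between 0.006 and 0.014 m and contact force between the fingers and tray_green below 0.3 N and linear speed of tray_green below 0.03 m/s), for 0.2 s.
3. all six caps lie in the green-bar tray on the pile (x of cap1 in the frame of tray_green between -0.058 and 0.058 m and y of cap1 in the frame of tray_green between -0.046 and 0.046 m and z of cap1 in the frame of tray_green between 0 and 0.038 m and x of cap2 in the frame of tray_green between -0.058 and 0.058 m and y of cap2 in the frame of tray_green between -0.046 and 0.046 m and z of cap2 in the frame of tray_green between 0 and 0.038 m and x of cap3 in the frame of tray_green between -0.058 and 0.058 m and y of cap3 in the frame of tray_green between -0.046 and 0.046 m and z of cap3 in the frame of tray_green between 0 and 0.038 m and x of cap4 in the frame of tray_green between -0.058 and 0.058 m and y of cap4 in the frame of tray_green between -0.046 and 0.046 m and z of cap4 in the frame of tray_green between 0 and 0.038 m and x of cap5 in the frame of tray_green between -0.058 and 0.058 m and y of cap5 in the frame of tray_green between -0.046 and 0.046 m and z of cap5 in the frame of tray_green between 0 and 0.038 m and x of cap6 in the frame of tray_green between -0.058 and 0.058 m and y of cap6 in the frame of tray_green between -0.046 and 0.046 m and z of cap6 in the frame of tray_green between 0 and 0.038 m and horizontal distance between tray_green and tray_blue below 0.008 m and angle between the x axis of tray_green and the x axis of tray_blue, either way round below 0.1 rad and angle between each of tray_green, tray_blue's own z axis and vertical below 0.05 rad and z of tray_green in the frame of tray_blue between 0.036 and 0.044 m and horizontal distance between tray_blue and dock below 0.008 m and angle between the x axis of tray_blue and the x axis of dock, either way round below 0.1 rad and z of tray_blue in the frame of dock between 0.006 and 0.014 m), for 0.2 s.
4. the cup stands upright on the table, released (angle between cup's own z axis and vertical below 0.08 rad and height (world z) of cup between -0.006 and 0.006 m and contact force between the fingers and cup below 0.3 N and linear speed of cup below 0.03 m/s and x of cap1 in the frame of tray_green between -0.058 and 0.058 m and y of cap1 in the frame of tray_green between -0.046 and 0.046 m and z of cap1 in the frame of tray_green between 0 and 0.038 m and x of cap2 in the frame of tray_green between -0.058 and 0.058 m and y of cap2 in the frame of tray_green between -0.046 and 0.046 m and z of cap2 in the frame of tray_green between 0 and 0.038 m and x of cap3 in the frame of tray_green between -0.058 and 0.058 m and y of cap3 in the frame of tray_green between -0.046 and 0.046 m and z of cap3 in the frame of tray_green between 0 and 0.038 m and x of cap4 in the frame of tray_green between -0.058 and 0.058 m and y of cap4 in the frame of tray_green between -0.046 and 0.046 m and z of cap4 in the frame of tray_green between 0 and 0.038 m and x of cap5 in the frame of tray_green between -0.058 and 0.058 m and y of cap5 in the frame of tray_green between -0.046 and 0.046 m and z of cap5 in the frame of tray_green between 0 and 0.038 m and x of cap6 in the frame of tray_green between -0.058 and 0.058 m and y of cap6 in the frame of tray_green between -0.046 and 0.046 m and z of cap6 in the frame of tray_green between 0 and 0.038 m), for 0.2 s.
At the end, for the whole second after the job is handed in: Blue-bar tray on the pad, green-bar tray on it, cover plate on that: each flat (4 mm, 0.05 rad), centred on the one below within 8 mm, square to it within 0.10 rad (half turn is fine); six caps inside the green-bar tray; cup upright on the table (0.08 rad); all released, at rest (all of step 2 and all of step 4 and horizontal distance between lid and tray_green below 0.008 m and angle between the x axis of lid and the x axis of tray_green, either way round below 0.1 rad and angle between lid's own z axis and vertical below 0.05 rad and z of lid in the frame of tray_green between 0.036 and 0.044 m and contact force between the fingers and tray_blue below 0.3 N and linear speed of each of tray_blue, lid below 0.03 m/s and contact force between the fingers and lid below 0.3 N); the robot touches nothing.
It fails at once if a tray, the plate or the cup is dropped (moves faster than 0.6 m/s out of the fingers) ((linear speed of tray_blue above 0.6 m/s and contact force between the fingers and tray_blue below 0.05 N) or (linear speed of tray_green above 0.6 m/s and contact force between the fingers and tray_green below 0.05 N) or (linear speed of lid above 0.6 m/s and contact force between the fingers and lid below 0.05 N) or (linear speed of cup above 0.6 m/s and contact force between the fingers and cup below 0.05 N)).
It fails at once if the fingers touch the caps (contact force between the fingers and cap1 above 0.5 N or contact force between the fingers and cap2 above 0.5 N or contact force between the fingers and cap3 above 0.5 N or contact force between the fingers and cap4 above 0.5 N or contact force between the fingers and cap5 above 0.5 N or contact force between the fingers and cap6 above 0.5 N).
It fails at once if a bystander is moved by more than 30 mm (distance of any of vial_amber, vial_clear, wrench, star_wheel from where it was at the start of the episode above 0.03 m).
It also fails if it takes over 72 s, if anything falls off the work surface, if the arm or the gripper's body presses on something with over 40 N, if the wrist force passes 120 N, or if a joint passes its speed limit or range.

### The arm

A 7-joint arm with a two-finger parallel gripper is mounted at the origin on the work surface. World frame = base frame: x ahead of the robot, y to its left, z up, the work surface at z = 0. Lengths are in m, angles in rad, forces in N, time in s.
With the tool pointing down it reaches from about 0.4 to 0.85 m from the base axis. Payload 10.4 kg.
Tool frame: the origin (TCP) lies between the finger pads; the fingertips stand manip.tip_extent ahead of it and the grasp point (between the pads) lies 6 mm ahead of it (manip.tip_extent is the distance from the TCP to the fingertips, in m); z points along the fingers, y is the line along which they close (so a half turn about z gives the same grasp; the last joint's range is limited). The gripper opens to 85 mm and grips with 20 to 120 N. Pads are 22 mm wide; open, the fingers measure 114 mm over their backs; the gripper's body (76 mm by 85 mm) begins 54 mm behind the grasp point. The pads swing forward as they close: fully open they stand 13 mm farther back than shut.
Start: joints at [1.095, 0.332, -0.065, 1.46, 0.022, 1.35, -0.088], TCP at [0.273, -0.562, 0.226] pointing down, gripper open.
Joint ranges: [-2.6, 2.6], [-0.5, 2.12], [-1.47, 1.34], [0.16, 2.42], [-1.27, 4.41], [0.06, 2.06], [-2.6, 2.6]. Speed limits (rad/s): [2.22, 2.22, 2.79, 2.79, 3.14, 3.14, 3.14].

### API

Orientations are given as a unit quaternion [x, y, z, w].
In Python, from workcell import get_obs, optics, workorder, manip gives the robot as it stands.
- The arm moves only by the tool jog_arm, never from a script. Its argument "increments" is a list of rows, each a list of 7 numbers: the shift along the tool's x, y, z in m, then the turn, a rotation vector about the tool's x, y, z in rad, then the opening, from -1 (shut) to 1 (fully open). A call has 1 to 5 rows; each row is the pose to reach, as a shift and turn from the pose commanded when the call began, along the tool's axes at that moment; what a row does not reach only later rows make up. A row lasts 1/12 s, in which the tool goes at most 41.7 mm and 7.16 degrees, less where a joint would pass 70% of its speed; a pose out of reach is approached as far as the arm can. A call with a gripper value outside its range is refused whole. The fingers move at their own pace and stop on an object; "grip_force" is the grip in N (left out, the last holds). Time passes only in rows, so rows that repeat a pose let the fingers close. It gives the time, the measured TCP pose, the force, the opening and the grip force at its end, in the units of the state.
- get_obs(): the state, without advancing time (a new reading comes with each control period).
- optics.camera(name): name is "scene" or "top" or "wrist"; returns a dict with "color" (480x640x3 uint8, red, green, blue), "depth" (480x640 float32, m along the optical axis (not along the pixel's ray), 0 where there is no reading), "K" (3x3 intrinsics, pixels), "k1" (the pictures are not rectified: a ray, as slopes to the right and down, at radius r is drawn at 1 + k1 r^2 times it, then the intrinsics apply), "R" (3x3) and "t" (3): a world point X has camera coordinates R X + t. Camera axes: x right, y down, z forward; pixel columns grow to the right and rows downward; lengths in m; the calibration is good to about 2 mm. A picture is of the moment at which its call begins.
- workorder.hand_in(): hands the job in; it is judged then, once.
The state is a dict: "clock": time; "joint_pos": joint angles; "joint_velocities": joint speeds; "tau": joint torques, N m; "position": TCP position; "ee_rot": TCP orientation; "ft_force": force on the tool from outside, world axes, zero at the start; "torque": the same for the moment, N m; "grip_width": opening from 0.0 (shut) to 1.0 (fully open); "grasp_force": force on a finger pad.
Only numpy, scipy, OpenCV 4.12 (cv2) and the standard library are available. Lean on these libraries where they do the work, as an engineer would, in place of code of your own. Each camera call takes 0.05 s, during which the arm holds its last target. There are 200 camera calls.

## Working session

There is one attempt and no reset: what is moved stays moved. The work goes in short steps, Python scripts to look and compute and a tool call to move; the robot and the scene stay as the last step left them, time stands still between calls to the robot, and variables do not carry over. Pictures are saved under pics/ and viewed, at most 10 in all, crops included, and the job is handed in when it is done.

Besides the shell and the picture viewer there is one more tool, called after "Request:" in YAML: its name, and indented under it one key for each argument. jog_arm: Moves the arm, as the interface text tells. Its arguments: {"type":"object","properties":{"increments":{"type":"array"},"grip_force":{"type":"number"}},"required":["increments"]}

```bash
ls; mkdir -p pics; cat > h.py <<'E'
import numpy as np, cv2
from workcell import get_obs, optics, workorder, manip
def shot(name):
    c=optics.camera(name); return c
def pts(c):
    K=np.array(c["K"]);d=c["depth"]
    v,u=np.mgrid[:480,:640].astype(np.float64)
    k=np.array([c["k1"],0,0,0,0],float)
    p=cv2.undistortPoints(np.stack([u.ravel(),v.ravel()],1)[:,None],K,k).reshape(480,640,2)
    X=np.dstack([p*d[...,None],d])
    W=(X-np.array(c["t"]))@np.array(c["R"])
    W[d<=0]=np.nan
    return W
E
python3 - <<'E'
from h import *
o=get_obs();print(o);print(manip.tip_extent)
for n in ["top","scene"]:
    c=shot(n);cv2.imwrite(f"pics/{n}0.png",c["color"][...,::-1]);np.savez(f"{n}0.npz",**c)
    print(n,c["K"],c["k1"],c["R"],c["t"])
E
```

```text
pics
{'clock': 0.0, 'joint_pos': array([ 1.09535407,  0.33290774, -0.06470617,  1.46095955,  0.02162881,
        1.34989773, -0.08851516]), 'joint_velocities': array([-1.10744817e-03, -2.77223690e-03, -2.98850674e-04, -4.13220974e-04,
        1.12318104e-03, -8.35640640e-04, -9.37971877e-05]), 'tau': array([ 8.49267853e-04, -6.25449228e+01,  5.04323957e-02, -3.91608310e+01,
        1.64405216e-02,  9.75245086e-03,  8.44365815e-06]), 'position': array([ 0.27326916, -0.56165722,  0.22468487]), 'ee_rot': array([ 9.74473731e-01,  2.24500339e-01, -2.11322653e-04, -7.07007096e-04]), 'ft_force': array([ 0.13831455, -0.44484932, -0.00582429]), 'torque': array([-0.02145983,  0.0244957 ,  0.12059765]), 'grasp_force': 0.0, 'grip_width': 1.002523824160141}
0.025
top [[556.11876475   0.         323.14687479]
 [  0.         556.11876475 240.09339245]
 [  0.           0.           1.        ]] -0.12344622930912423 [[-1.71183206e-02 -9.99841434e-01 -4.90617798e-03]
 [-9.74428859e-01  1.77823474e-02 -2.23991486e-01]
 [ 2.24043212e-01  9.46363334e-04 -9.74578752e-01]] [-0.10954363  0.49783433  1.67765039]
scene [[508.59532036   0.         311.35715654]
 [  0.         508.59532036 240.31133524]
 [  0.           0.           1.        ]] -0.08845322260989108 [[ 0.07923695  0.99678935 -0.01151077]
 [ 0.85155571 -0.07368604 -0.51905996]
 [-0.51824162  0.03132667 -0.85466032]] [ 0.08527545 -0.4062782   1.56777633]
```

View pics/top0.png

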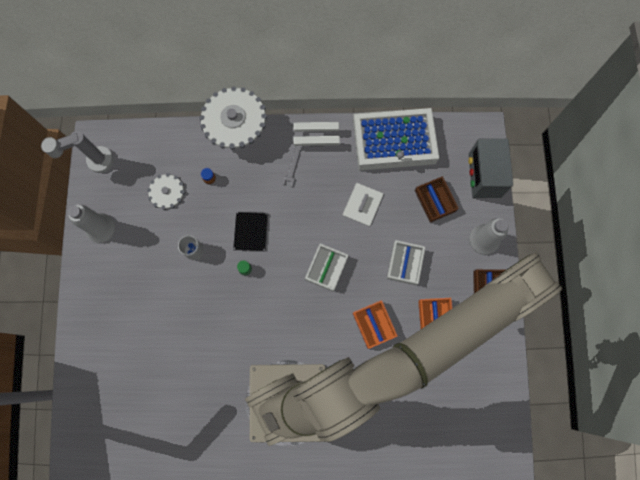

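View pics/scene0.png

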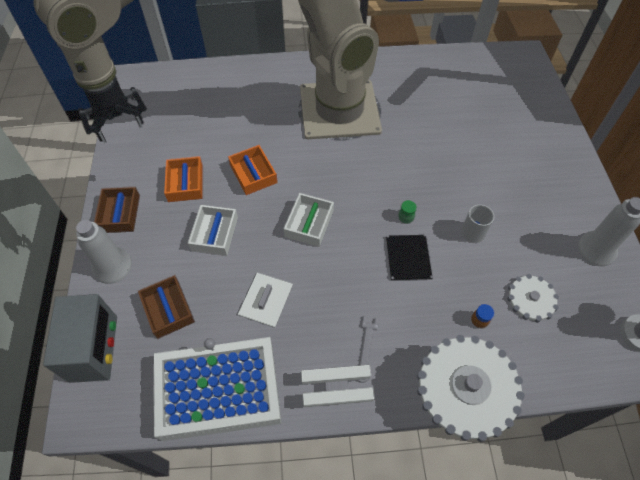

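Top picture, candidates for the blue-bar tray:
- White with blue bar at (407,262).
- Orange at (375,325) and (436,312), and brown at (437,200) and (490,283). These are look-alikes.

The white one at (407,262) is the one I want. The other parts are the green-bar tray (328,267), the plate (363,204), the pad (251,231), the cup (189,246), the amber vial (208,176) and the green-capped vial (244,268).

```bash
cat > meas.py <<'E'
from h import *
def rect(P):
    (cx,cy),(w,h),a=cv2.minAreaRect((P[:,:2]*1000).astype(np.float32))
    if w<h: w,h,a=h,w,a+90
    return np.round([cx,cy,w,h,(a+90)%180-90],1),len(P)
def sel(W,col,px,r,zl,zh,f):
    m=np.zeros((480,640),np.uint8);cv2.circle(m,px,r,1,-1)
    hsv=cv2.cvtColor(col,cv2.COLOR_RGB2HSV)
    with np.errstate(invalid='ignore'):
        m=(m>0)&(W[...,2]>zl)&(W[...,2]<zh)&f(hsv)
    n,l,st,_=cv2.connectedComponentsWithStats(m.astype(np.uint8))
    m=l==1+np.argmax(st[1:,4]); return W[m]
white=lambda h:(h[...,1]<60)&(h[...,2]>120)
blue=lambda h:(h[...,0]>100)&(h[...,0]<130)&(h[...,1]>120)
green=lambda h:(h[...,0]>50)&(h[...,0]<85)&(h[...,1]>100)
black=lambda h:h[...,2]<50
anyc=lambda h:h[...,0]>=0
E
python3 - <<'E'
from meas import *
q={"top":dict(tb=(407,262),tg=(328,267),lid=(363,204),dock=(251,231),cup=(189,246),va=(208,176),vc=(244,268)),
"scene":dict(tb=(213,230),tg=(309,220),lid=(265,300),dock=(409,257),cup=(480,220),va=(483,316),vc=(407,212))}
for n in q:
    c=np.load(f"{n}0.npz");W=pts(c);col=c["color"];d=q[n]
    print(n,"table z",np.nanmedian(W[300:330,200:240,2]) if n=="top" else np.nanmedian(W[120:140,420:460,2]))
    for k in("tb","tg"):
        P=sel(W,col,d[k],42,.03,.055,anyc);print(k,"rim",rect(P),np.median(P[:,2]))
        P=sel(W,col,d[k],30,.015,.04,blue if k=="tb" else green);print(k,"bar",rect(P),P[:,2].max())
    P=sel(W,col,d["lid"],40,.003,.012,white);print("lid",rect(P),np.median(P[:,2]))
    P=sel(W,col,d["lid"],20,.02,.04,anyc);print("lidbar",rect(P),np.median(P[:,2]))
    P=sel(W,col,d["dock"],40,.004,.018,black);print("dock",rect(P),np.median(P[:,2]))
    P=sel(W,col,d["cup"],25,.075,.1,anyc);print("cup rim",rect(P),np.median(P[:,2]),np.round(cv2.minEnclosingCircle((P[:,:2]*1000).astype(np.float32))[0],1))
    for k in("va","vc"):
        P=sel(W,col,d[k],14,.03,.08,anyc);print(k,rect(P),P[:,2].max())
c=np.load("top0.npz");im=c["color"][190:300,290:450,::-1];cv2.imwrite("pics/crop1.png",cv2.resize(im,None,fx=5,fy=5,interpolation=2))
E
```

```text
top table z -0.0008846910945202333
tb rim (array([ 425. , -377.2,  121.6,   95.2,  -13.8]), 241) 0.03815720166245202
tb bar (array([ 427.8, -376.3,  100. ,   10. ,  -14.2]), 92) 0.03726445016239019
tg rim (array([ 414.4, -127.4,  121. ,   96.4,  -23.4]), 238) 0.03799489163379293
tg bar (array([ 416.6, -127.9,  101.1,    7.4,  -23.7]), 74) 0.03454172978377757
lid (array([ 628.3, -248. ,  126.7,  102. ,  -23.1]), 578) 0.006549316088194925
lidbar (array([ 626. , -250.6,   60.2,   12.1,  -23.8]), 68) 0.026414682075262375
dock (array([541. , 115.8, 126.4, 102.6,  -3.4]), 986) 0.009664233797547064
cup rim (array([493.9, 310.6,  61.3,  30.3, -48.2]), 42) 0.08371937314036326 [485.  302.7]
va (array([726.5, 256.8,  38. ,  36.9,  42.1]), 127) 0.06523817772095633
vc (array([417.8, 131.9,  38.7,  35.1,  78.3]), 128) 0.06256781249591278
scene table z -0.0001655818794415861
tb rim (array([ 425. , -376. ,  125.5,   99.5,  -14. ]), 472) 0.038157744820829204
tb bar (array([ 419.4, -372.4,  103.2,   10.1,  -13.7]), 153) 0.03201148146160285
tg rim (array([ 413.9, -124.4,  127. ,   97.2,  -23.3]), 458) 0.038108655564357295
tg bar (array([ 411.5, -122.6,   96. ,   12.4,  -23.6]), 144) 0.031836898117847706
lid (array([ 622.8, -244.3,  130.2,  100.1,  -24.3]), 1386) 0.005738089583460672
lidbar (array([ 625.6, -246.9,   60.1,   13. ,  -24.7]), 126) 0.02689255594791402
dock (array([540.2, 118. , 131.1, 102.1,  -3.2]), 1701) 0.009594231966425792
cup rim (array([480.2, 301.1,  66.9,  64.2, -50.3]), 202) 0.08269453377059122 [480.5 301.6]
va (array([724.2, 258.5,  39. ,  38.3,  27.5]), 264) 0.05658439381264436
vc (array([418.1, 133.5,  41. ,  36.1,  -7.7]), 192) 0.0584229222083815
```

View pics/crop1.png

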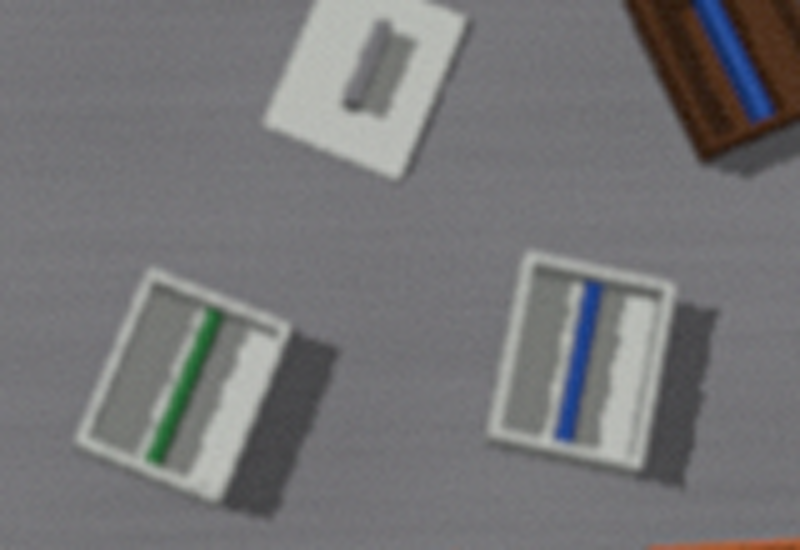

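The crop confirms it: white tray with the blue bar at about (580,360) in the crop, the green-bar tray on the left, and the plate with its steel bar above. Next I write a planner that converts world targets into jog rows.

```bash
cat > plan.py <<'E'
from h import *
from scipy.spatial.transform import Rotation as Ro, Slerp
def down(yaw):  # tool z down, tool x at world yaw (deg)
    return Ro.from_euler('z',yaw,degrees=True)*Ro.from_euler('x',180,degrees=True)
def state(p=None,R=None):
    o=get_obs(); return np.array(o["position"]),Ro.from_quat(o["ee_rot"])
def plan(p,R,wps,step=.036,ang=.115):
    """wps: (pos,Rot,grip[,rows]). prints calls; rows do not mix waypoints' frames wrongly"""
    rows=[]
    P,Q=p,R
    for w in wps:
        t,T,g=np.array(w[0],float),w[1],w[2]
        n=max(1,int(np.ceil(np.linalg.norm(t-P)/step)),int(np.ceil((Q.inv()*T).magnitude()/ang)))
        if len(w)>3:n=max(n,w[3])
        S=Slerp([0,1],Ro.concatenate([Q,T]))
        for i in range(1,n+1): rows.append((P+(t-P)*i/n,S([i/n])[0],g))
        P,Q=t,T
    for i in range(0,len(rows),5):
        out=[]
        for t,T,g in rows[i:i+5]:
            d=np.round(R.inv().apply(t-p),4);v=np.round((R.inv()*T).as_rotvec(),3)
            out.append([float(a)+0. for a in d]+[float(a)+0. for a in v]+[g])
        print(str(out).replace(" ",""))
        p,R=p+R.apply(out[-1][:3]),R*Ro.from_rotvec(out[-1][3:6])
E
cat > s.py <<'E'
from plan import *
o=get_obs();print("t",o["clock"],"p",np.round(o["position"],4),"x-yaw",np.degrees(np.arctan2(*Ro.from_quat(o["ee_rot"]).as_matrix()[[1,0],0])).round(2),"tilt",np.round(np.array(Ro.from_quat(o["ee_rot"]).as_matrix()[:,2]),3),"F",np.round(o["ft_force"],1),"w",round(o["grip_width"],3),"gf",np.round(o["grasp_force"],1),"j",np.round(o["joint_pos"],3).tolist())
E
python3 - <<'E'
from plan import *
p,R=state()
plan(p,R,[([.425,-.3767,.13],down(-14),-.1),([.425,-.3767,.06],down(-14),-.1)])
E
```

```text
[[0.0272,-0.0125,0.0119,0.0,0.0,0.087,-0.1],[0.0544,-0.025,0.0237,0.0,0.0,0.174,-0.1],[0.0815,-0.0375,0.0356,0.0,0.0,0.261,-0.1],[0.1087,-0.05,0.0475,-0.001,0.0,0.349,-0.1],[0.1359,-0.0624,0.0593,-0.001,0.0,0.436,-0.1]]
[[0.0193,-0.0228,0.0119,0.0,0.0,0.087,-0.1],[0.0387,-0.0456,0.0237,0.0,0.0,0.174,-0.1],[0.058,-0.0684,0.0356,0.0,0.0,0.261,-0.1],[0.058,-0.0684,0.0706,0.0,0.0,0.261,-0.1],[0.0581,-0.0684,0.1056,0.0,0.0,0.261,-0.1]]
```

Request:
jog_arm:
  increments:
    - [0.027,-0.0125,0.012,0,0,0.087,-0.1]
    - [0.054,-0.025,0.024,0,0,0.174,-0.1]
    - [0.0815,-0.0375,0.0355,0,0,0.261,-0.1]
    - [0.109,-0.05,0.0475,0,0,0.349,-0.1]
    - [0.136,-0.0625,0.0595,0,0,0.436,-0.1]

```text
clock: 0.52
position: [0.369, -0.4449, 0.1652]
ee_rot: [1.0, 0.006, -0.0, -0.0]
ft_force: [0.8, -0.4, 0.2]
grip_width: 0.452
grasp_force: 0.0
```

Request:
jog_arm:
  increments:
    - [0.019,-0.023,0.012,0,0,0.087,-0.1]
    - [0.0385,-0.0455,0.024,0,0,0.174,-0.1]
    - [0.058,-0.0685,0.0355,0,0,0.261,-0.1]
    - [0.058,-0.0685,0.0355,0,0,0.261,-0.1]

```text
clock: 0.85
position: [0.4288, -0.3699, 0.1279]
ee_rot: [0.993, -0.121, -0.001, -0.002]
ft_force: [-0.5, 0.4, 0.3]
grip_width: 0.454
grasp_force: 0.0
```

```bash
python3 - <<'E'
import s
from plan import *
print(manip.tip_extent)
c=shot("wrist");np.savez("w1.npz",**c);cv2.imwrite("pics/w1.png",c["color"][...,::-1])
p,R=state()
plan(p,R,[([.425,-.3767,.036],down(-14),-.1,5)])
E
```

```text
t 0.85 p [ 0.4288 -0.3699  0.1279] x-yaw -13.88 tilt [-0.001  0.005 -1.   ] F [-0.5  0.4  0.3] w 0.454 gf 0.0 j [0.739, 0.286, -0.124, 1.732, 0.035, 1.129, -1.208]
0.025
[[-0.0002,0.0009,0.0186,0.0,0.0,0.001,-0.1],[-0.0004,0.0017,0.0372,-0.001,0.001,0.002,-0.1],[-0.0006,0.0026,0.0558,-0.001,0.001,0.003,-0.1],[-0.0007,0.0035,0.0744,-0.002,0.002,0.004,-0.1],[-0.0009,0.0043,0.093,-0.002,0.002,0.005,-0.1]]
```

View pics/w1.png

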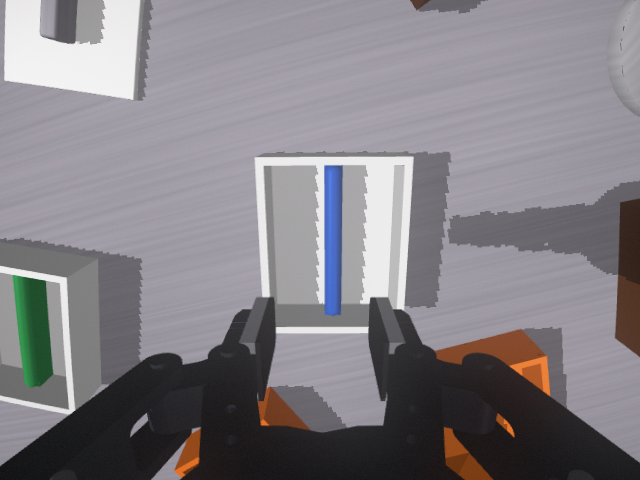

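The wrist view shows the blue bar at (333,240), centred between the fingers at (262,340) and (382,340). I'll let the arm settle and refine with wrist depth.

Request:
jog_arm:
  increments:
    - [0,0,0,0,0,0,-0.1]
    - [0,0,0,0,0,0,-0.1]
    - [0,0,0,0,0,0,-0.1]

```text
clock: 1.15
position: [0.4245, -0.3781, 0.1308]
ee_rot: [0.992, -0.122, 0.0, 0.0]
ft_force: [-0.0, 0.1, 0.4]
grip_width: 0.451
grasp_force: 0.0
```

```bash
python3 - <<'E'
import s
from meas import *
c=shot("wrist");W=pts(c);col=c["color"]
P=sel(W,col,(335,243),130,.032,.05,white);print("rim",rect(P),np.median(P[:,2]))
P=sel(W,col,(335,243),100,.018,.04,blue);print("bar",rect(P),P[:,2].max())
E
```

```text
t 1.15 p [ 0.4245 -0.3781  0.1308] x-yaw -14.07 tilt [ 0.    -0.001 -1.   ] F [-0.   0.1  0.4] w 0.451 gf 0.0 j [0.747, 0.284, -0.117, 1.728, 0.037, 1.131, -1.197]
rim (array([ 432. , -378.8,  104.4,   96.8,  -13.5]), 4122) 0.03986335517767622
bar (array([ 423.7, -377. ,  107.6,   11.2,  -13.6]), 2350) 0.029875528214178996
```

Request:
jog_arm:
  increments:
    - [0,-0.001,0.03,0,0,0,-0.1]
    - [0,-0.001,0.06,0,0,0,-0.1]
    - [0,-0.001,0.083,0,0,-0.007,-0.1]
    - [0,-0.001,0.096,0,0,-0.007,-0.1]
    - [0,-0.001,0.096,0,0,-0.007,-0.1]
  grip_force: 50

```text
clock: 1.62
position: [0.4233, -0.3753, 0.0316]
ee_rot: [0.993, -0.119, -0.002, -0.001]
ft_force: [-0.7, 0.4, -0.2]
grip_width: 0.448
grasp_force: 0.0
```

Request:
jog_arm:
  increments:
    - [0,0,0,0,0,0,-1]
    - [0,0,0,0,0,0,-1]
    - [0,0,0,0,0,0,-1]
    - [0,0,0,0,0,0,-1]

```text
clock: 1.95
position: [0.4261, -0.3766, 0.0358]
ee_rot: [0.993, -0.118, 0.001, 0.001]
ft_force: [0.1, -0.1, -0.5]
grip_width: -0.0
grasp_force: 0.0
```

```bash
python3 s.py
```

```text
t 1.95 p [ 0.4261 -0.3766  0.0358] x-yaw -13.6 tilt [ 0.002 -0.001 -1.   ] F [ 0.1 -0.1 -0.5] w -0.0 gf 0.0 j [0.741, 0.393, -0.117, 1.806, 0.055, 0.943, -1.207]
```

```bash
python3 - <<'E'
from h import *
c=shot("wrist");cv2.imwrite("pics/w2.png",c["color"][...,::-1])
E
python3 s.py
```

```text
t 2.0 p [ 0.426  -0.3764  0.0356] x-yaw -13.6 tilt [ 0.001 -0.001 -1.   ] F [ 1.  -0.2 -0.1] w -0.004 gf 0.0 j [0.741, 0.393, -0.117, 1.806, 0.055, 0.943, -1.207]
```

View pics/w2.png

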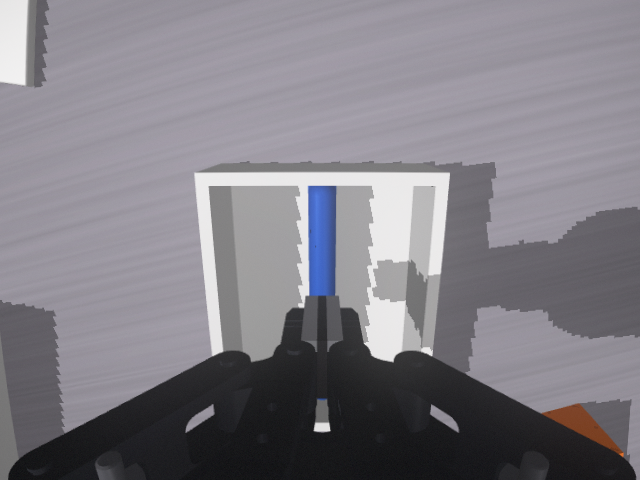

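The fingers are shut on nothing, above the bar at (322,300). I'll measure the true fingertip height from depth.

```bash
python3 - <<'E'
from meas import *
from plan import *
p,R=state()
c=shot("wrist");W=pts(c);
for r in range(280,440,10): print(r,[np.round((R.inv().apply(W[r,u]-p))*1000).tolist()[0:3]+[int(W[r,u,2]*1000)] for u in (310,322,333)])
print(R.inv().apply((np.array(c["R"]).T@-np.array(c["t"]))-p), manip.__dict__ if hasattr(manip,'__dict__') else dir(manip))
E
```

```text
280 [[9.0, -5.0, 11.0, 25], [10.0, 1.0, 7.0, 28], [9.0, 6.0, 11.0, 24]]
290 [[3.0, -5.0, 13.0, 22], [5.0, 1.0, 8.0, 27], [4.0, 6.0, 11.0, 24]]
300 [[10.0, -4.0, -13.0, 48], [11.0, 1.0, -14.0, 49], [11.0, 5.0, -14.0, 49]]
310 [[11.0, -4.0, -22.0, 57], [11.0, 1.0, -23.0, 58], [11.0, 5.0, -23.0, 58]]
320 [[11.0, -3.0, -30.0, 65], [11.0, 1.0, -30.0, 65], [11.0, 4.0, -31.0, 66]]
330 [[11.0, -3.0, -37.0, 72], [11.0, 1.0, -37.0, 72], [11.0, 4.0, -37.0, 72]]Traceback (most recent call last):
  File "<stdin>", line 5, in <module>
ValueError: cannot convert float NaN to integer
```

Measured from depth, the shut fingertips end about 10 mm behind the reported TCP, at world z ≈ 0.046. That contradicts tip_extent (25 mm ahead), but both the free closing and the absence of contact force support the depth reading. I'll trust it: reopen and go about 36 mm lower, watching the force.

Request:
jog_arm:
  increments:
    - [0,0,0,0,0,0,-0.1]
    - [0,0,0,0,0,0,-0.1]
    - [0,0,0.01,0,0,0,-0.1]
    - [0,0,0.018,0,0,0,-0.1]
    - [0,0,0.018,0,0,0,-0.1]

```text
clock: 2.47
position: [0.4243, -0.375, 0.0142]
ee_rot: [0.993, -0.118, -0.001, -0.001]
ft_force: [-0.1, 1.0, -0.9]
grip_width: 0.449
grasp_force: 0.0
```

Request:
jog_arm:
  increments:
    - [0,0,0.008,0,0,0,-0.1]
    - [0,0,0.014,0,0,0,-0.1]
    - [0,0,0.014,0,0,0,-0.1]
    - [0,0,0.014,0,0,0,-0.1]

```text
clock: 2.8
position: [0.4252, -0.3757, 0.002]
ee_rot: [0.993, -0.118, -0.0, -0.0]
ft_force: [-0.9, -0.1, 0.1]
grip_width: 0.45
grasp_force: 0.0
```

```bash
python3 - <<'E'
import s
from meas import *
from plan import *
p,R=state()
c=shot("wrist");W=pts(c);cv2.imwrite("pics/w3.png",c["color"][...,::-1])
T=R.inv().apply((W-p).reshape(-1,3)).reshape(480,640,3)*1000
with np.errstate(invalid='ignore'):
    m=(abs(T[...,0])<14)&(abs(T[...,1])>13)&(abs(T[...,1])<35)&(cv2.cvtColor(c["color"],cv2.COLOR_RGB2HSV)[...,2]<90)
t=T[m];print(m.sum(),np.percentile(t,[0,5,50,95,100],axis=0).round(1))
E
```

```text
t 2.8 p [ 0.4252 -0.3757  0.002 ] x-yaw -13.59 tilt [-0.001  0.001 -1.   ] F [-0.9 -0.1  0.1] w 0.45 gf 0.0 j [0.739, 0.44, -0.114, 1.824, 0.063, 0.882, -1.213]
8299 [[-13.  -35.  -94.8]
 [ -6.6 -32.8 -65.2]
 [  9.6 -18.5 -48.8]
 [ 12.5  31.9 -16.8]
 [ 14.   35.   -1.2]]
```

Request:
jog_arm:
  increments:
    - [0,0,0.003,0,0,0,-0.1]
    - [0,0,0.003,0,0,0,-1]
    - [0,0,0.003,0,0,0,-1]
    - [0,0,0.003,0,0,0,-1]
    - [0,0,0.003,0,0,0,-1]

```text
clock: 3.27
position: [0.4256, -0.376, -0.0002]
ee_rot: [0.993, -0.118, 0.0, 0.0]
ft_force: [-0.3, 1.1, 1.0]
grip_width: 0.129
grasp_force: 49.8
```

Request:
jog_arm:
  increments:
    - [0,0,-0.005,0,0,0,-1]
    - [0,0,-0.02,0,0,0,-1]
    - [0,0,-0.02,0,0,0,-1]
    - [0,0,-0.02,0,0,0,-1]

```text
clock: 3.6
position: [0.4259, -0.3763, 0.0202]
ee_rot: [0.993, -0.118, 0.001, 0.001]
ft_force: [-0.5, -0.6, -1.9]
grip_width: 0.127
grasp_force: 49.4
```

```bash
python3 - <<'E'
import s
from meas import *
c=shot("wrist");cv2.imwrite("pics/w4.png",c["color"][...,::-1]);W=pts(c);np.savez("w4.npz",**c)
P=sel(W,c["color"],(320,240),150,.03,.12,white);print(rect(P),np.median(P[:,2]))
E
```

```text
t 3.6 p [ 0.4259 -0.3763  0.0202] x-yaw -13.6 tilt [ 0.001 -0.001 -1.   ] F [-0.5 -0.6 -1.9] w 0.127 gf 49.4 j [0.74, 0.414, -0.116, 1.815, 0.059, 0.914, -1.21]
(array([ 450.7, -384.6,   94.9,   72. ,   79.9]), 15843) 0.054458913749429884
```

View pics/w4.png

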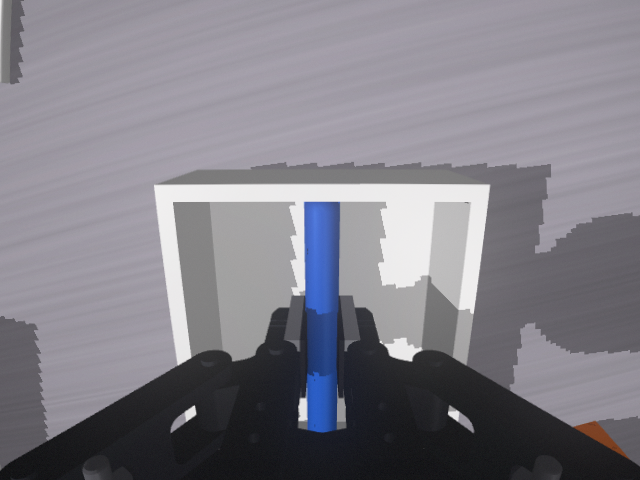

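Blue tray is gripped (49 N) and lifted. The bar at (321,300) sits between the pads and the rim stays level. Now I carry it to the pad.

```bash
python3 - <<'E'
from plan import *
p,R=state()
plan(p,R,[([.436,-.34,.09],down(-13),-1,3),([.535,.09,.10],down(-4),-1),([.5406,.117,.07],down(-3.3),-1,3),([.5406,.117,.045],down(-3.3),-1,3)])
E
```

```text
[[0.0006,-0.0125,-0.0235,0.0,0.0,-0.003,-1],[0.0012,-0.0249,-0.047,0.0,0.0,-0.007,-1],[0.0018,-0.0374,-0.0705,0.0,0.0,-0.01,-1],[0.0014,-0.0713,-0.0713,0.0,0.0,-0.022,-1],[0.001,-0.1053,-0.0721,0.0,0.0,-0.034,-1]]
[[0.0008,-0.0339,-0.0008,0.0,0.0,-0.013,-1],[0.0016,-0.0678,-0.0016,0.0,0.0,-0.025,-1],[0.0024,-0.1018,-0.0023,0.0,0.0,-0.037,-1],[0.0032,-0.1357,-0.0031,0.0,0.0,-0.049,-1],[0.004,-0.1696,-0.0039,0.0,0.0,-0.061,-1]]
[[0.0028,-0.0339,-0.0008,0.0,0.0,-0.012,-1],[0.0057,-0.0677,-0.0015,0.0,0.0,-0.024,-1],[0.0085,-0.1015,-0.0023,0.0,0.0,-0.036,-1],[0.0114,-0.1353,-0.0031,0.0,0.0,-0.048,-1],[0.0142,-0.1692,-0.0039,0.0,0.0,-0.06,-1]]
[[0.0049,-0.0335,-0.0008,0.0,0.0,-0.012,-1],[0.006,-0.0427,0.0092,0.0,0.0,-0.016,-1],[0.0071,-0.0518,0.0192,0.0,0.0,-0.021,-1],[0.0083,-0.0609,0.0292,0.0,0.0,-0.025,-1],[0.0082,-0.0609,0.0376,0.0,0.0,-0.025,-1]]
[[0.0,0.0,0.0083,0.0,0.0,0.0,-1],[0.0,0.0,0.0166,0.0,0.0,0.0,-1]]
```

Request:
jog_arm:
  increments:
    - [0.0005,-0.0125,-0.0235,0,0,-0.003,-1]
    - [0.001,-0.025,-0.047,0,0,-0.007,-1]
    - [0.0018,-0.0375,-0.0705,0,0,-0.01,-1]
    - [0.0014,-0.0715,-0.0715,0,0,-0.022,-1]
    - [0.001,-0.1055,-0.072,0,0,-0.034,-1]

```text
clock: 4.07
position: [0.4516, -0.274, 0.0924]
ee_rot: [0.995, -0.103, 0.001, 0.001]
ft_force: [1.0, 1.3, -2.3]
grip_width: 0.124
grasp_force: 49.5
```

Request:
jog_arm:
  increments:
    - [0.001,-0.034,-0.001,0,0,-0.013,-1]
    - [0.0015,-0.068,-0.0015,0,0,-0.025,-1]
    - [0.0025,-0.102,-0.0025,0,0,-0.037,-1]
    - [0.003,-0.1355,-0.003,0,0,-0.049,-1]
    - [0.004,-0.1695,-0.004,0,0,-0.061,-1]

```text
clock: 4.48
position: [0.4889, -0.1068, 0.0948]
ee_rot: [0.997, -0.071, -0.0, 0.0]
ft_force: [1.0, -0.3, -1.4]
grip_width: 0.127
grasp_force: 49.4
```

Request:
jog_arm:
  increments:
    - [0.003,-0.034,-0.001,0,0,-0.012,-1]
    - [0.0055,-0.0675,-0.0015,0,0,-0.024,-1]
    - [0.0085,-0.1015,-0.0025,0,0,-0.036,-1]
    - [0.0115,-0.1355,-0.003,0,0,-0.048,-1]
    - [0.014,-0.169,-0.004,0,0,-0.06,-1]

```text
clock: 4.9
position: [0.5269, 0.0585, 0.0988]
ee_rot: [0.999, -0.041, -0.0, 0.0]
ft_force: [0.9, -0.7, -2.1]
grip_width: 0.129
grasp_force: 49.4
```

Request:
jog_arm:
  increments:
    - [0.005,-0.0335,-0.001,0,0,-0.012,-1]
    - [0.006,-0.0425,0.009,0,0,-0.016,-1]
    - [0.007,-0.052,0.019,0,0,-0.021,-1]
    - [0.008,-0.061,0.029,0,0,-0.025,-1]
    - [0.008,-0.061,0.0375,0,0,-0.025,-1]

```text
clock: 5.32
position: [0.5395, 0.118, 0.0602]
ee_rot: [1.0, -0.028, -0.001, -0.0]
ft_force: [-0.0, 0.5, -2.7]
grip_width: 0.126
grasp_force: 49.4
```

Request:
jog_arm:
  increments:
    - [0,0,0.008,0,0,0,-1]
    - [0,0,0.0165,0,0,0,-1]
    - [0,0,0.0165,0,0,0,-1]
    - [0,0,0.0165,0,0,0,-1]
    - [0,0,0.0165,0,0,0,-1]

```text
clock: 5.73
position: [0.5405, 0.1165, 0.0458]
ee_rot: [1.0, -0.029, 0.0, 0.0]
ft_force: [0.2, -0.6, -1.2]
grip_width: 0.125
grasp_force: 49.4
```

```bash
python3 - <<'E'
import s
from plan import *
from meas import *
c=shot("scene");W=pts(c);P=sel(W,c["color"],(409,240),60,.06,.12,white);print(rect(P),np.median(P[:,2]))
P=sel(W,c["color"],(409,257),50,.004,.018,black);print("dock",rect(P))
p,R=state();plan(p,R,[([.5406,.117,.012],down(-3.3),-1,3)])
E
```

```text
t 5.7333 p [0.5405 0.1165 0.0458] x-yaw -3.33 tilt [ 0.001 -0.    -1.   ] F [ 0.2 -0.6 -1.2] w 0.125 gf 49.4 j [0.081, 0.386, -0.443, 1.825, 0.197, 0.974, -2.073]
(array([568.1, 115.5,  96.5,  67.2,  83.8]), 214) 0.08493513379247447
dock (array([542.7, 117.3, 126.3, 100.6,  -3.3]), 419)
[[0.0,-0.0001,0.0114,0.0,0.0,0.0,-1],[0.0,-0.0002,0.0227,0.0,-0.001,0.0,-1],[-0.0001,-0.0003,0.0341,0.0,-0.001,0.0,-1]]
```

Request:
jog_arm:
  increments:
    - [0,0,0.015,0,0,0,-1]
    - [0,0,0.028,0,0,0,-1]
    - [0,0,0.0345,0,0,0,-1]
    - [0,0,0.036,0,0,0,-1]
    - [0,0,0.036,0,0,0,-1]

```text
clock: 6.2
position: [0.5399, 0.1168, 0.0094]
ee_rot: [1.0, -0.029, -0.0, 0.0]
ft_force: [-0.4, -0.0, -2.0]
grip_width: 0.128
grasp_force: 50.1
```

Request:
jog_arm:
  increments:
    - [0,0,0,0,0,0,-1]
    - [0,0,0,0,0,0,-0.1]
    - [0,0,0,0,0,0,-0.1]
    - [0,0,0,0,0,0,-0.1]
    - [0,0,0,0,0,0,-0.1]

```text
clock: 6.62
position: [0.5403, 0.1171, 0.0096]
ee_rot: [1.0, -0.029, 0.0, 0.0]
ft_force: [0.6, -0.1, -0.1]
grip_width: 0.443
grasp_force: 0.0
```

Request:
jog_arm:
  increments:
    - [0,0,-0.03,0,0,0,-0.1]
    - [0,0,-0.065,0,0,0,-0.1]
    - [0,0,-0.1,0,0,0,-0.1]
    - [0,0,-0.11,0,0,0,-0.1]
    - [0,0,-0.11,0,0,0,-0.1]

```text
clock: 7.03
position: [0.5422, 0.1176, 0.1231]
ee_rot: [1.0, -0.029, 0.003, -0.001]
ft_force: [-0.0, -0.8, -0.9]
grip_width: 0.45
grasp_force: 0.0
```

```bash
python3 - <<'E'
import s
from plan import *
from meas import *
c=shot("wrist");W=pts(c)
P=sel(W,c["color"],(320,260),170,.042,.06,white);print("rim",rect(P),np.median(P[:,2]))
P=sel(W,c["color"],(320,240),150,.025,.05,blue);print("bar",rect(P))
P=sel(W,c["color"],(320,240),200,.004,.018,black);print("dock",rect(P))
cv2.imwrite("pics/w5.png",c["color"][...,::-1])
p,R=state();plan(p,R,[([.5406-.09,0,.12],down(-12),-.1),([.4142,-.126,.09],down(-23.5),-.1)])
E
```

```text
t 7.0333 p [0.5422 0.1176 0.1231] x-yaw -3.28 tilt [ 0.006  0.001 -1.   ] F [-0.  -0.8 -0.9] w 0.45 gf 0.0 j [0.103, 0.293, -0.463, 1.76, 0.146, 1.116, -2.035]
rim (array([552.7, 115.5,  96.8,  93.2,  86.5]), 4509) 0.04990288541572919
bar (array([538.2, 116.5, 107.7,  11.2,  -2.9]), 2537)Traceback (most recent call last):
  File "<stdin>", line 7, in <module>
  File "meas.py", line 12, in sel
    m=l==1+np.argmax(st[1:,4]); return W[m]
           ~~~~~~~~~^^^^^^^^^^
    return _wrapfunc(a, 'argmax', axis=axis, out=out, **kwds)
    return bound(*args, **kwds)
ValueError: attempt to get argmax of an empty sequence
```

Step 1 is in place: rim at z = 0.050, centre ≈ (539,116), yaw −3°. Next is the green tray.

```bash
python3 - <<'E'
from plan import *
plan(np.array([.5404,.117,.1200]),down(-3.3),[([.46,-.02,.12],down(-14),-.1),([.4142,-.126,.10],down(-23.5),-.1,4),([.4142,-.126,.10],down(-23.5),-.1,3)])
E
```

```text
[[-0.0145,0.0283,0.0,0.0,0.0,0.037,-0.1],[-0.029,0.0566,0.0,0.0,0.0,0.075,-0.1],[-0.0434,0.0848,0.0,0.0,0.0,0.112,-0.1],[-0.0579,0.1131,0.0,0.0,0.0,0.149,-0.1],[-0.0724,0.1414,0.0,0.0,0.0,0.187,-0.1]]
[[-0.0047,0.0285,0.005,0.0,0.0,0.041,-0.1],[-0.0094,0.057,0.01,0.0,0.0,0.083,-0.1],[-0.0141,0.0854,0.015,0.0,0.0,0.124,-0.1],[-0.0187,0.1139,0.02,0.0,0.0,0.166,-0.1],[-0.0187,0.1139,0.02,0.0,0.0,0.166,-0.1]]
[[0.0,0.0,0.0,0.0,0.0,0.0,-0.1],[0.0,0.0,0.0,0.0,0.0,0.0,-0.1]]
```

Request:
jog_arm:
  increments:
    - [-0.0145,0.028,0,0,0,0.037,-0.1]
    - [-0.029,0.0565,0,0,0,0.075,-0.1]
    - [-0.0435,0.085,0,0,0,0.112,-0.1]
    - [-0.058,0.113,0,0,0,0.149,-0.1]
    - [-0.0725,0.1415,0,0,0,0.187,-0.1]

```text
clock: 7.5
position: [0.4578, -0.0212, 0.1179]
ee_rot: [0.992, -0.123, -0.001, 0.0]
ft_force: [0.3, -0.3, 0.0]
grip_width: 0.447
grasp_force: 0.0
```

Request:
jog_arm:
  increments:
    - [-0.0045,0.0285,0.005,0,0,0.041,-0.1]
    - [-0.0095,0.057,0.01,0,0,0.083,-0.1]
    - [-0.014,0.0855,0.015,0,0,0.124,-0.1]
    - [-0.0185,0.114,0.02,0,0,0.166,-0.1]
    - [-0.0185,0.114,0.02,0,0,0.166,-0.1]

```text
clock: 7.92
position: [0.4104, -0.1308, 0.0971]
ee_rot: [0.978, -0.208, -0.002, 0.001]
ft_force: [-0.2, -1.1, 0.4]
grip_width: 0.448
grasp_force: 0.0
```

Request:
jog_arm:
  increments:
    - [0,0,0,0,0,0,-0.1]
    - [0,0,0,0,0,0,-0.1]
    - [0,0,0,0,0,0,-0.1]

```text
clock: 8.17
position: [0.4144, -0.1251, 0.0991]
ee_rot: [0.979, -0.203, -0.0, -0.0]
ft_force: [0.8, 0.7, 0.5]
grip_width: 0.449
grasp_force: 0.0
```

```bash
python3 - <<'E'
import s
from plan import *
from meas import *
c=shot("wrist");W=pts(c)
P=sel(W,c["color"],(320,260),170,.032,.05,white);r=rect(P);print("rim",r,np.median(P[:,2]))
P=sel(W,c["color"],(320,240),150,.018,.04,green);b=rect(P);print("bar",b)
a=np.radians(b[0][4]);u=np.array([np.cos(a),np.sin(a)]);
P=P[:,:2];far=((sel(W,c["color"],(320,260),170,.032,.05,white)[:,:2])@u).max()
v=np.array([-u[1],u[0]]);ctr=u*(far-.06)+v*(b[0][:2]/1000@v);print("centre",ctr)
p,R=state();plan(p,R,[([*ctr,.0],down(b[0][4]),-.1,4)])
E
```

```text
t 8.1667 p [ 0.4144 -0.1251  0.0991] x-yaw -23.39 tilt [-0.  0. -1.] F [0.8 0.7 0.5] w 0.449 gf 0.0 j [0.441, 0.045, -0.257, 2.082, 0.013, 1.017, -1.801]
rim (array([ 426.7, -132.1,   96.7,   91.5,   66.5]), 5166) 0.03985228758278969
bar (array([ 413. , -125.4,  107.6,   11.2,  -22.7]), 2564)
centre [ 0.41421955 -0.12591015]
[[0.0,0.0002,0.0248,0.0,0.0,-0.003,-0.1],[0.0,0.0004,0.0496,0.0,0.0,-0.006,-0.1],[0.0,0.0006,0.0745,0.0,0.0,-0.009,-0.1],[0.0001,0.0009,0.0993,0.0,0.0,-0.012,-0.1]]
```

Request:
jog_arm:
  increments:
    - [0,0,0.03,0,0,-0.005,-0.1]
    - [0,0.0005,0.06,0,0,-0.008,-0.1]
    - [0,0.001,0.088,0,0,-0.008,-0.1]
    - [0,0.001,0.099,0,0,-0.008,-0.1]
    - [0,0.001,0.099,0,0,-0.008,-0.1]

```text
clock: 8.63
position: [0.4128, -0.1258, -0.0016]
ee_rot: [0.98, -0.199, -0.002, -0.0]
ft_force: [0.5, 0.7, -0.8]
grip_width: 0.45
grasp_force: 0.0
```

Request:
jog_arm:
  increments:
    - [0,0,0,0,0,0,-0.1]
    - [0,0,0,0,0,0,-1]
    - [0,0,0,0,0,0,-1]
    - [0,0,0,0,0,0,-1]
    - [0,0,0,0,0,0,-1]

```text
clock: 9.05
position: [0.4144, -0.127, 0.0011]
ee_rot: [0.98, -0.2, 0.001, 0.0]
ft_force: [-0.2, 1.5, 4.6]
grip_width: 0.131
grasp_force: 49.6
```

```bash
python3 - <<'E'
import s
from plan import *
p,R=state();z=p[2]
plan(p,R,[([.4142,-.126,.12],down(-22),-1),([.46,-.02,.15],down(-14),-1),([.5405,.1165,.14],down(-3.2),-1),([.5405,.1165,z+.075],down(-3.2),-1,4),([.5405,.1165,z+.075],down(-3.2),-1,3)])
E
```

```text
t 9.05 p [ 0.4144 -0.127   0.0011] x-yaw -23.03 tilt [ 0.001 -0.    -1.   ] F [-0.2  1.5  4.6] w 0.131 gf 49.6 j [0.429, 0.206, -0.251, 2.157, 0.072, 0.785, -1.841]
[[-0.0001,-0.0002,-0.0297,0.0,0.0,-0.004,-1],[-0.0002,-0.0004,-0.0594,0.0,-0.001,-0.009,-1],[-0.0003,-0.0006,-0.0892,0.0,-0.001,-0.013,-1],[-0.0004,-0.0009,-0.1189,0.0,-0.001,-0.018,-1],[-0.0003,-0.0297,-0.1264,0.0,-0.001,-0.053,-1]]
[[0.0017,-0.0289,-0.0075,0.0,0.0,-0.035,-1],[0.0034,-0.0577,-0.015,0.0,0.0,-0.07,-1],[0.0052,-0.0865,-0.0225,0.0,0.0,-0.105,-1],[0.0109,-0.1176,-0.0204,0.0,0.0,-0.142,-1],[0.0167,-0.1488,-0.0184,0.0,0.0,-0.18,-1]]
[[0.0113,-0.0296,0.002,0.0,0.0,-0.038,-1],[0.0226,-0.0592,0.004,0.0,0.0,-0.075,-1],[0.0339,-0.0889,0.006,0.0,0.0,-0.113,-1],[0.0339,-0.0888,0.022,0.0,0.0,-0.113,-1],[0.0339,-0.0888,0.0379,0.0,0.0,-0.113,-1]]
[[0.0,0.0,0.016,0.0,0.0,0.0,-1],[0.0,0.0,0.032,0.0,0.0,0.0,-1],[0.0,0.0,0.032,0.0,0.0,0.0,-1],[0.0,0.0,0.032,0.0,0.0,0.0,-1],[0.0,0.0,0.032,0.0,0.0,0.0,-1]]
```

Request:
jog_arm:
  increments:
    - [0,0,-0.03,0,0,-0.004,-1]
    - [0,0,-0.06,0,0,-0.009,-1]
    - [0,-0.0005,-0.089,0,0,-0.013,-1]
    - [0,-0.001,-0.119,0,0,-0.018,-1]
    - [0,-0.0295,-0.1265,0,0,-0.053,-1]

```text
clock: 9.47
position: [0.4259, -0.1043, 0.1312]
ee_rot: [0.984, -0.177, 0.003, 0.001]
ft_force: [1.5, -0.9, -2.5]
grip_width: 0.128
grasp_force: 49.3
```

Request:
jog_arm:
  increments:
    - [0.0015,-0.029,-0.0075,0,0,-0.035,-1]
    - [0.0035,-0.0575,-0.015,0,0,-0.07,-1]
    - [0.005,-0.0865,-0.0225,0,0,-0.105,-1]
    - [0.011,-0.1175,-0.0205,0,0,-0.142,-1]
    - [0.0165,-0.149,-0.0185,0,0,-0.18,-1]

```text
clock: 9.88
position: [0.4924, 0.0355, 0.1461]
ee_rot: [0.996, -0.084, 0.001, 0.0]
ft_force: [1.4, 0.1, -2.5]
grip_width: 0.124
grasp_force: 49.3
```

Request:
jog_arm:
  increments:
    - [0.0115,-0.0295,0.002,0,0,-0.038,-1]
    - [0.0225,-0.059,0.004,0,0,-0.075,-1]
    - [0.034,-0.089,0.006,0,0,-0.113,-1]
    - [0.034,-0.089,0.022,0,0,-0.113,-1]
    - [0.034,-0.089,0.038,0,0,-0.113,-1]

```text
clock: 10.3
position: [0.5409, 0.1189, 0.1073]
ee_rot: [1.0, -0.026, 0.001, -0.001]
ft_force: [-0.1, -0.7, -3.5]
grip_width: 0.128
grasp_force: 49.4
```

Request:
jog_arm:
  increments:
    - [0,0,0.016,0,0,0,-1]
    - [0,0,0.032,0,0,0,-1]
    - [0,0,0.032,0,0,0,-1]
    - [0,0,0.032,0,0,0,-1]
    - [0,0,0.032,0,0,0,-1]

```text
clock: 10.72
position: [0.5407, 0.1165, 0.0764]
ee_rot: [1.0, -0.028, 0.0, -0.0]
ft_force: [0.3, 0.2, -1.4]
grip_width: 0.125
grasp_force: 49.2
```

```bash
python3 - <<'E'
import s
from plan import *
p,R=state()
plan(p,R,[([.5402,.1165,.0515],down(-3.1),-1,3)])
E
```

```text
t 10.7167 p [0.5407 0.1165 0.0764] x-yaw -3.22 tilt [ 0.001  0.    -1.   ] F [ 0.3  0.2 -1.4] w 0.125 gf 49.2 j [0.109, 0.35, -0.474, 1.801, 0.183, 1.033, -2.061]
[[-0.0002,0.0,0.0083,0.0,0.0,-0.001,-1],[-0.0004,0.0,0.0166,0.0,-0.001,-0.001,-1],[-0.0005,0.0,0.0249,0.0,-0.001,-0.002,-1]]
```

Request:
jog_arm:
  increments:
    - [-0.0005,0,0.01,0,0,0,-1]
    - [-0.0005,0,0.018,0,0,0,-1]
    - [-0.0005,0,0.0235,0,0,0,-1]
    - [-0.0005,0,0.0255,0,0,0,-1]
    - [-0.0005,0,0.0255,0,0,0,-1]

```text
clock: 11.13
position: [0.5396, 0.1162, 0.0509]
ee_rot: [1.0, -0.028, -0.0, 0.001]
ft_force: [-8.9, -2.5, 15.5]
grip_width: 0.125
grasp_force: 52.1
```

Request:
jog_arm:
  increments:
    - [0,0,0,0,0,0,-1]
    - [0,0,0,0,0,0,-0.1]
    - [0,0,0,0,0,0,-0.1]
    - [0,0,0,0,0,0,-0.1]
    - [0,0,0,0,0,0,-0.1]

```text
clock: 11.55
position: [0.5399, 0.1165, 0.0498]
ee_rot: [1.0, -0.028, 0.0, -0.0]
ft_force: [0.3, -0.4, -0.1]
grip_width: 0.451
grasp_force: 0.0
```

Request:
jog_arm:
  increments:
    - [0,0,-0.03,0,0,0,-0.1]
    - [0,0,-0.065,0,0,0,-0.1]
    - [0,0,-0.1,0,0,0,0.2]
    - [0,0,-0.12,0,0,0,1]
    - [0,0,-0.12,0,0,0,1]

```text
clock: 11.97
position: [0.5422, 0.1172, 0.175]
ee_rot: [1.0, -0.028, 0.004, -0.001]
ft_force: [-0.2, 0.4, 0.1]
grip_width: 0.857
grasp_force: 0.0
```

```bash
cat > obs.txt <<'E'
E
python3 - <<'E'
import s
from plan import *
from meas import *
c=shot("wrist");W=pts(c)
rim=sel(W,c["color"],(320,260),200,.082,.10,white);print("rim",rect(rim),np.median(rim[:,2]))
P=sel(W,c["color"],(320,240),150,.065,.09,green);b=rect(P);print("bar",b)
a=np.radians(b[0][4]);u=np.array([np.cos(a),np.sin(a)]);v=np.array([-u[1],u[0]])
print("centre",u*((rim[:,:2]@u).max()-.06)+v*(b[0][:2]/1000@v))
# FK fit with planar model: samples (j, pos, az)
from scipy.optimize import least_squares
S=[([1.09535,.33291,-.06471,1.46096,.02163,1.3499],[.27327,-.56166,.22468]),
([.747,.284,-.117,1.728,.037,1.131],[.4245,-.3781,.1308]),
([.74,.414,-.116,1.815,.059,.914],[.4259,-.3763,.0202]),
([.081,.386,-.443,1.825,.197,.974],[.5405,.1165,.0458]),
([.441,.045,-.257,2.082,.013,1.017],[.4144,-.1251,.0991]),
([.429,.206,-.251,2.157,.072,.785],[.4144,-.127,.0011]),
([.109,.35,-.474,1.801,.183,1.033],[.5407,.1165,.0764])]
def fk(q,L,s):
    h,a,b,t=L
    r=lambda ax,x:Ro.from_rotvec(np.array(ax)*x)
    Z=[0,0,1];Y=[0,1,0]
    R=r(Z,s[0]*q[0]);R=R*r(Y,q[1]);p=np.array([0,0,h])+0
    R=R*r(Z,s[1]*q[2]);p=p+R.apply([0,0,a])
    R=R*r(Y,q[3]);R=R*r(Z,s[2]*q[4]);p=p+R.apply([0,0,b])
    R=R*r(Y,q[5]);return p+R.apply([0,0,t]),R
best=None
import itertools
for s_ in itertools.product([1,-1],repeat=3):
    f=lambda L:np.concatenate([fk(q,L,s_)[0]-x for q,x in S])
    g=least_squares(f,[.33,.42,.4,.25])
    if best is None or g.cost<best[0]: best=(g.cost,s_,g.x,f(g.x))
print(best[0],best[1],best[2],abs(best[3]).max())
E
```

```text
t 11.9667 p [0.5422 0.1172 0.175 ] x-yaw -3.23 tilt [ 0.007  0.001 -1.   ] F [-0.2  0.4  0.1] w 0.857 gf 0.0 j [0.132, 0.246, -0.492, 1.703, 0.124, 1.216, -2.017]
rim (array([538.2, 115.5, 120.6,  96.7,  -3.2]), 6334) 0.08982871287467026
bar (array([537.1, 115.6, 106.9,  10.9,  -3.1]), 2031)
centre [0.53851428 0.11552341]
0.0031090214339999115 (-1, -1, 1) [-0.27823525  0.44934142  0.48427062 -0.18530307] 0.03979410689959331
```

Step 2 is in place: rim at z = 0.0898, centre ≈ (538.5,115.5), yaw −3.2°. The cup has to be gripped with the tool tilted outward, so I fit a rough kinematic model to check reach.

```bash
cat > kin.py <<'E'
from plan import *
from scipy.optimize import least_squares
import itertools
S=[([1.09535,.33291,-.06471,1.46096,.02163,1.3499,-.08851],[.27327,-.56166,.22468],25.95),
([.747,.284,-.117,1.728,.037,1.131,-1.197],[.4245,-.3781,.1308],-14.07),
([.74,.414,-.116,1.815,.059,.914,-1.21],[.4259,-.3763,.0202],-13.6),
([.081,.386,-.443,1.825,.197,.974,-2.073],[.5405,.1165,.0458],-3.33),
([.441,.045,-.257,2.082,.013,1.017,-1.801],[.4144,-.1251,.0991],-23.39),
([.429,.206,-.251,2.157,.072,.785,-1.841],[.4144,-.127,.0011],-23.03),
([.109,.35,-.474,1.801,.183,1.033,-2.061],[.5407,.1165,.0764],-3.22)]
ax=lambda a,x:Ro.from_rotvec(np.array(a)*x)
Z=[0,0,1];Y=[0,1,0]
def fk(q,L,s,full=False):
    h,a,b,t,o7,e,w=L
    R=ax(Z,s[0]*q[0])*ax(Y,q[1])*ax(Z,s[1]*q[2]);p=np.array([0,0,h])
    el=p+R.apply([e,0,a]);R=R*ax(Y,q[3])*ax(Z,s[2]*q[4]);wr=el+R.apply([-e,0,b])
    R=R*ax(Y,q[5]);tp=wr+R.apply([w,0,t]);R=R*ax(Z,s[3]*q[6]+o7)
    return (tp,R,el,wr) if full else (tp,R)
def fit(S,s,x0=[.3,.45,.45,.25,1.57,0,0],reg=1):
    def f(L):
        o=[]
        for q,x,T in S:
            p,R=fk(q,L,s);T=down(T) if np.isscalar(T) else T
            o+=list(p-x)+list(.3*(R.inv()*T).as_rotvec())
        return np.array(o+[1e-3*(L[0]-.35)])
    return least_squares(f,x0),f
def best(S):
    r=[]
    for s in itertools.product([1,-1],repeat=4):
        for o in(0,1.57,3.1,-1.57):
            g,f=fit(S,s,[.3,.45,.45,.25,o,0,0]);r.append((g.cost,s,g.x,abs(g.fun).max()))
    return min(r,key=lambda a:a[0])
E
python3 -c "
from kin import *
c,s,L,m=best(S);print(c,s,L.round(4),m)
for q,x,T in S: tp,R,el,wr=fk(q,L,s,True);print((tp-x).round(4),((R.inv()*down(T)).as_rotvec()).round(3),wr.round(3))"
```

```text
0.0050436454023432475 (-1, -1, -1, -1) [-4.8696  0.6104  0.4827 -4.601   1.5711  0.0322  0.0894] 0.04550743419107957
[ 0.0374  0.0194 -0.0018] [-0.001  0.    -0.   ] [ 0.353 -0.613 -4.378]
[0.0197 0.0389 0.0015] [ 0.001 -0.     0.   ] [ 0.517 -0.396 -4.469]
[ 0.0316  0.0233 -0.0114] [ 0.001 -0.002  0.   ] [ 0.538 -0.409 -4.592]
[ 0.0125  0.02   -0.0046] [ 0.001 -0.     0.   ] [ 0.634  0.172 -4.56 ]
[-0.0217  0.0455  0.0139] [-0.     0.001  0.   ] [ 0.477 -0.093 -4.488]
[-0.0026  0.0346  0.0031] [-0.    -0.001 -0.001] [ 0.506 -0.105 -4.597]
[ 0.0019  0.0138 -0.0007] [-0.001 -0.001  0.   ] [ 0.628  0.17  -4.525]
```

```bash
cat > kin2.py <<'E'
from kin import *
def Rs(q):
    R2=ax(Z,-q[0])*ax(Y,q[1])*ax(Z,-q[2]);R4=R2*ax(Y,q[3])*ax(Z,-q[4]);R6=R4*ax(Y,q[5]);return R2,R4,R6,R6*ax(Z,-q[6]+np.pi/2)
E
python3 - <<'E'
from kin2 import *
def run(cols,prior):
    A=[];y=[]
    for q,x,T in S:
        R2,R4,R6,R7=Rs(q)
        M=np.hstack([np.eye(3),R2.as_matrix(),R4.as_matrix(),R6.as_matrix(),R7.as_matrix()])[:,cols]
        A.append(M);y.append(x)
    A=np.vstack(A);y=np.hstack(y)-0
    lam=1e-3
    A2=np.vstack([A,lam*np.eye(len(cols))]);y2=np.hstack([y,lam*np.array(prior)])
    v=np.linalg.lstsq(A2,y2,rcond=None)[0];print(cols,v.round(4),"res",abs(A@v-y).max().round(4))
run([2,5,8,11],[.33,.42,.45,.25])
run([0,1,2,5,8,11],[0,0,.33,.42,.45,.25])
run([2,3,5,6,8,9,11],[.33,0,.42,0,.45,0,.25])
run([2,4,5,7,8,10,11],[.33,0,.42,0,.45,0,.25])
run([0,1,2,3,4,5,6,7,8,9,10,11],[0,0,.33,0,0,.42,0,0,.45,0,0,.25])
run([0,1,2,5,8,11,12,13],[0,0,.33,.42,.45,.25,0,0])
E
```

```text
[2, 5, 8, 11] [-3.6052  0.5935  0.4392 -3.3491] res 0.0461
[0, 1, 2, 5, 8, 11] [-0.0134 -0.037   1.6145  0.4739  0.4775  1.7373] res 0.0229
[2, 3, 5, 6, 8, 9, 11] [-3.5868  0.0393  0.605  -0.024   0.4864  0.0941 -3.3341] res 0.046
[2, 4, 5, 7, 8, 10, 11] [-0.0188 -0.0526  0.4467  0.0039  0.4854  0.0039  0.0705] res 0.0041
[0, 1, 2, 3, 4, 5, 6, 7, 8, 9, 10, 11] [-0.0036 -0.0071  0.1525  0.0007 -0.0248  0.4467 -0.0032 -0.0065  0.4882
  0.0044 -0.0065  0.2448] res 0.001
[0, 1, 2, 5, 8, 11, 12, 13] [-0.0536 -0.0587 -4.3746  0.5212  0.4691 -4.2025  0.0344 -0.0318] res 0.0184
```

```bash
cat >> plan.py <<'E'
def tilt(az,th): # tool x along azimuth az, tilted outward by th deg from down
    return down(az)*Ro.from_euler('y',th,degrees=True)
E
python3 - <<'E'
from plan import *
plan(np.array([.5404,.1168,.1712]),down(-3.2),[([.42,.2,.27],tilt(25,10),1),([.373,.234,.28],tilt(32.1,30),1),([.373,.234,.28],tilt(32.1,30),1,2)],ang=.12)
E
```

```text
[[-0.025,-0.0153,-0.0198,0.009,0.034,-0.098,1],[-0.0499,-0.0305,-0.0395,0.017,0.068,-0.196,1],[-0.0749,-0.0458,-0.0593,0.026,0.103,-0.295,1],[-0.0999,-0.0611,-0.079,0.034,0.137,-0.393,1],[-0.1249,-0.0763,-0.0988,0.043,0.171,-0.491,1]]
[[-0.0065,-0.0127,-0.0037,0.011,0.087,-0.029,1],[-0.013,-0.0254,-0.0074,0.021,0.174,-0.058,1],[-0.0195,-0.038,-0.011,0.032,0.261,-0.088,1],[-0.026,-0.0507,-0.0147,0.043,0.349,-0.117,1],[-0.026,-0.0507,-0.0147,0.043,0.349,-0.117,1]]
[[0.0,0.0,0.0,0.0,0.0,0.0,1]]
```

Request:
jog_arm:
  increments:
    - [-0.025,-0.015,-0.02,0.009,0.034,-0.098,1]
    - [-0.05,-0.0305,-0.0395,0.017,0.068,-0.196,1]
    - [-0.075,-0.046,-0.0595,0.026,0.103,-0.295,1]
    - [-0.1,-0.061,-0.079,0.034,0.137,-0.393,1]
    - [-0.125,-0.0765,-0.099,0.043,0.171,-0.491,1]

```text
clock: 12.43
position: [0.4177, 0.2003, 0.2682]
ee_rot: [0.972, 0.218, 0.085, -0.019]
ft_force: [1.0, 0.3, 0.0]
grip_width: 1.002
grasp_force: 0.0
```

Request:
jog_arm:
  increments:
    - [-0.0065,-0.0125,-0.0035,0.011,0.087,-0.029,1]
    - [-0.013,-0.0255,-0.0075,0.021,0.174,-0.058,1]
    - [-0.0195,-0.038,-0.011,0.032,0.261,-0.088,1]
    - [-0.026,-0.0505,-0.0145,0.043,0.349,-0.117,1]
    - [-0.026,-0.0505,-0.0145,0.043,0.349,-0.117,1]

```text
clock: 12.85
position: [0.3786, 0.2264, 0.2792]
ee_rot: [0.936, 0.259, 0.232, -0.06]
ft_force: [0.8, 0.2, 0.1]
grip_width: 1.0
grasp_force: 0.0
```

Request:
jog_arm:
  increments:
    - [0,0,0,0,0,0,1]
    - [0,0,0,0,0,0,1]
    - [0,0,0,0,0,0,1]

```text
clock: 13.1
position: [0.379, 0.2279, 0.279]
ee_rot: [0.936, 0.26, 0.23, -0.061]
ft_force: [0.4, -0.0, -0.7]
grip_width: 0.993
grasp_force: 0.0
```

```bash
cat > fitlin.py <<'E'
from kin2 import *
EX=[]
def solve(S,cols=(2,4,5,7,8,10,11),prior=(.33,0,.42,0,.45,0,.25)):
    A=[];y=[]
    for q,x,_ in S:
        R2,R4,R6,R7=Rs(q)
        A.append(np.hstack([np.eye(3)]+[r.as_matrix() for r in(R2,R4,R6,R7)])[:,cols]);y.append(x)
    A=np.vstack(A);y=np.hstack(y);lam=1e-3
    v=np.linalg.lstsq(np.vstack([A,lam*np.eye(len(cols))]),np.hstack([y,lam*np.array(prior)]),rcond=None)[0]
    return v,abs(A@v-y).max()
E
python3 - <<'E'
import s
from fitlin import *
o=get_obs();print(Ro.from_quat(o["ee_rot"]).as_matrix().round(3).tolist(), (Rs(o["joint_pos"])[3].inv()*Ro.from_quat(o["ee_rot"])).magnitude())
S2=S+[(list(o["joint_pos"]),list(o["position"]),0)]
print(solve(S2));print(solve(S2,tuple(range(12)),(0,0,.33,0,0,.42,0,0,.45,0,0,.25)))
c=shot("wrist");cv2.imwrite("pics/w6.png",c["color"][...,::-1]);np.savez("w6.npz",**c)
W=pts(c);p,R=state()
T=R.inv().apply((W-p).reshape(-1,3)).reshape(480,640,3)*1000
with np.errstate(invalid='ignore'):
    m=(abs(T[...,0])<16)&(abs(T[...,1])>30)&(abs(T[...,1])<70)&(abs(T[...,2])<80)
t=T[m];print(m.sum(),np.percentile(t,[0,5,50,95,100],axis=0).round(1))
P=W[(W[...,2]>.078)&(W[...,2]<.1)];print("cup rim",rect(P) if 0 else (len(P),P.mean(0),cv2.minEnclosingCircle((P[:,:2]*1000).astype(np.float32))))
E
```

```text
t 13.1 p [0.379  0.2279 0.279 ] x-yaw 31.17 tilt [ 0.399  0.233 -0.887] F [ 0.4 -0.  -0.7] w 0.993 gf 0.0 j [-0.211, -0.479, -0.347, 2.173, -0.177, 0.945, -1.52]
[[0.759, 0.515, 0.399], [0.459, -0.857, 0.233], [0.462, 0.006, -0.887]] 6.177564394486961e-16
(array([ 0.25174079, -0.04256571,  0.44503448, -0.0011394 ,  0.48533299,
       -0.0011394 ,  0.34035958]), np.float64(0.004582281171650382))
(array([-0.00287249, -0.00682534,  0.2637902 , -0.00082097, -0.02832342,
        0.44398962, -0.00173868, -0.00516543,  0.48820133,  0.00201741,
       -0.00516543,  0.3523563 ]), np.float64(0.0010705149663727265))
25519 [[-13.4 -70.  -80. ]
 [ -8.4 -65.7 -77.9]
 [  6.5  38.2 -70.3]
 [ 12.2  65.3 -29.4]
 [ 16.   70.  -17.9]]
cup rim (8451, array([0.62708204, 0.18206409, 0.08994722]), ((663.7220458984375, 336.5302734375), 325.3576965332031))
```

View pics/w6.png

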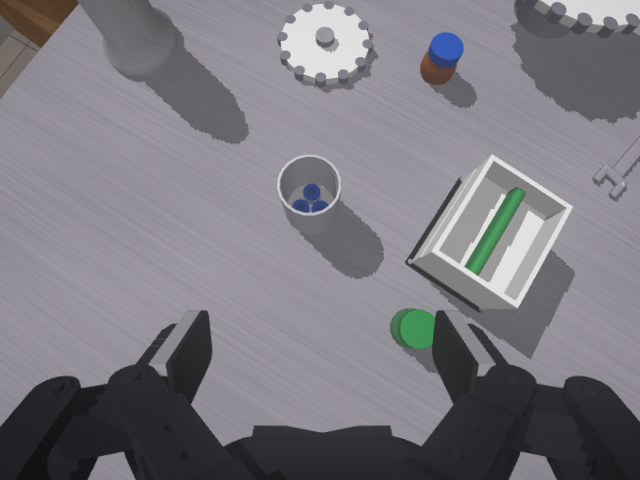

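The picture shows:
- the cup with caps, mouth at (310,185)
- the green-bar tray squarely on the pile, at about (497,230)
- the clear vial at (417,328)
- the open fingers at (205,345) and (440,345)

Outward tilt runs into the joint limits, but a sideways tilt using j5 looks possible. I'll check that by IK with my model.

```bash
cat > ik.py <<'E'
from kin2 import *
V=np.array([-.0029,-.0068,.2638,-.0008,-.0283,.4440,-.0017,-.0052,.4882,.0020,-.0052,.3524])
LO=np.array([-2.6,-.5,-1.47,.16,-1.27,.06,-2.6]);HI=np.array([2.6,2.12,1.34,2.42,4.41,2.06,2.6])
def fkp(q):
    R2,R4,R6,R7=Rs(q);M=lambda r,v:r.apply(v)
    el=V[:3]+M(R2,V[3:6]);wr=el+M(R4,V[6:9]);return wr+M(R6,V[9:12]),R7,el,wr
def ik(p,R,q0,reg=.02):
    f=lambda q:np.concatenate([(fkp(q)[0]-p)*10,(fkp(q)[1].inv()*R).as_rotvec()*3,reg*(q-q0)])
    g=least_squares(f,np.clip(q0,LO+1e-3,HI-1e-3),bounds=(LO,HI));q=g.x
    return q,np.linalg.norm(fkp(q)[0]-p)*1000,np.degrees((fkp(q)[1].inv()*R).magnitude())
def T(phi,yaw=90): return down(yaw)*Ro.from_euler('y',phi,degrees=True)
OFF=.032
def pose(g,phi,yaw=90): R=T(phi,yaw); return np.array(g)+OFF*R.apply([0,0,1]),R
E
python3 - <<'E'
from ik import *
q=np.array(get_obs()["joint_pos"]);print(q.round(3))
cup=np.array([.4805,.3015,.055])
def go(name,g,phi,yaw=90):
    global q
    p,R=pose(g,phi,yaw);q,e,a=ik(p,R,q);_,_,el,wr=fkp(q)
    print(name,phi,"p",p.round(3),"q",q.round(2).tolist(),"err",round(e,1),round(a,1),"el",el.round(2),"wr",wr.round(2))
for yaw in (90,75,110):
    q=np.array(get_obs()["joint_pos"]);print(yaw)
    go("up",[.46,.25,.2],20,yaw)
    for b in(.10,.05,0): go("stand",cup-T(40,yaw).apply([0,0,b]),40,yaw)
    go("lift",cup+[0,0,.15],40,yaw)
    go("mid",[.52,.2,.22],10,yaw)
    for ph in(-20,-50,-70,-85,-100): go("pour",[.54,.09,.17],ph,yaw)
E
```

```text
[-0.209 -0.479 -0.348  2.173 -0.177  0.945 -1.52 ]
90
up 20 p [0.46  0.261 0.17 ] q [-0.06, 0.1, -0.35, 1.9, -0.34, 1.03, -0.24] err 0.0 0.0 el [ 0.05 -0.03  0.7 ] wr [0.46 0.15 0.5 ]
stand 40 p [0.48  0.258 0.107] q [0.17, 0.27, -0.36, 2.0, -0.78, 0.92, 0.33] err 0.0 0.0 el [ 0.12 -0.06  0.69] wr [0.48 0.03 0.38]
stand 40 p [0.48  0.29  0.069] q [0.13, 0.34, -0.39, 2.01, -0.8, 0.81, 0.34] err 0.0 0.0 el [ 0.15 -0.05  0.68] wr [0.48 0.07 0.34]
stand 40 p [0.48  0.322 0.03 ] q [0.09, 0.43, -0.41, 2.01, -0.83, 0.7, 0.36] err 0.0 0.0 el [ 0.19 -0.05  0.66] wr [0.48 0.1  0.3 ]
lift 40 p [0.48  0.322 0.18 ] q [0.08, 0.18, -0.4, 1.93, -0.75, 0.96, 0.11] err 0.0 0.0 el [ 0.08 -0.04  0.7 ] wr [0.48 0.1  0.45]
mid 10 p [0.52  0.206 0.188] q [-0.07, 0.2, -0.32, 1.72, -0.11, 1.17, -0.34] err 0.0 0.0 el [ 0.09 -0.03  0.7 ] wr [0.52 0.15 0.54]
pour -20 p [0.54  0.079 0.14 ] q [-0.24, 0.33, -0.22, 1.71, 0.4, 1.3, -0.6] err 0.0 0.0 el [0.15 0.   0.68] wr [0.54 0.2  0.47]
pour -50 p [0.54  0.065 0.149] q [-0.51, 0.56, -0.14, 1.61, 0.73, 1.62, -0.87] err 0.0 0.0 el [0.22 0.08 0.64] wr [0.54 0.34 0.37
[... 2593 characters left out ...]
0 el [ 0.12 -0.03  0.69] wr [0.54 0.15 0.54]
pour -20 p [0.544 0.08  0.14 ] q [-0.14, 0.26, -0.35, 1.81, 0.47, 1.18, -0.33] err 0.0 0.0 el [ 0.12 -0.02  0.69] wr [0.5  0.2  0.47]
pour -50 p [0.548 0.067 0.149] q [-0.43, 0.42, -0.3, 1.83, 0.92, 1.44, -0.77] err 0.0 0.0 el [0.18 0.05 0.67] wr [0.45 0.32 0.37]
pour -70 p [0.55  0.062 0.159] q [-0.58, 0.59, -0.23, 1.82, 1.11, 1.66, -0.95] err 0.0 0.0 el [0.22 0.11 0.63] wr [0.43 0.37 0.28]
pour -85 p [0.551 0.06  0.167] q [-0.67, 0.75, -0.15, 1.79, 1.22, 1.82, -1.04] err 0.0 0.0 el [0.25 0.16 0.59] wr [0.43 0.39 0.19]
pour -100 p [0.551 0.06  0.176] q [-0.73, 0.9, -0.07, 1.75, 1.3, 1.97, -1.11] err 0.0 0.0 el [0.28 0.2  0.54] wr [0.43 0.38 0.11]
```

Feasible throughout at yaw 90: grasp tilted 40° left, pour tilted to the right. I refine the cup position from the saved wrist picture and move to the standoff.

```bash
python3 - <<'E'
from ik import *
from meas import *
c=np.load("w6.npz");W=pts(c)
P=sel(W,c["color"],(310,188),45,.080,.092,anyc);print(len(P),rect(P),np.array(cv2.minEnclosingCircle((P[:,:2]*1000).astype(np.float32))[0]),np.median(P[:,2]))
x,y=P[:,0],P[:,1];s=np.linalg.lstsq(np.c_[2*x,2*y,np.ones(len(x))],x*x+y*y,rcond=None)[0];print("lsq circle",s[:2],np.sqrt(s[2]+s[0]**2+s[1]**2))
c=np.load("scene0.npz");W=pts(c);P=sel(W,c["color"],(480,220),25,.078,.1,anyc);x,y=P[:,0],P[:,1];s=np.linalg.lstsq(np.c_[2*x,2*y,np.ones(len(x))],x*x+y*y,rcond=None)[0];print("scene circle",s[:2],np.sqrt(s[2]+s[0]**2+s[1]**2))
p,R=state()
cup=np.array([.4805,.3015,.055])
a,RA=pose(cup-T(40).apply([0,0,.17]),40)
plan(p,R,[(a+[0,0,.06],RA,1),(a+[0,0,.06],RA,1,3)],ang=.11)
E
```

```text
705 (array([478.5, 300.7,  63. ,  62.4,  31.8]), 705) [479.06277466 300.76586914] 0.08428518467402737
lsq circle [0.47862061 0.30037534] 0.03025778777581609
scene circle [0.48026697 0.30135112] 0.03078305573281558
[[0.0043,0.0064,0.0089,0.058,0.02,-0.086,1],[0.0086,0.0128,0.0178,0.116,0.04,-0.171,1],[0.0129,0.0192,0.0266,0.174,0.061,-0.257,1],[0.0172,0.0256,0.0355,0.232,0.081,-0.342,1],[0.0215,0.032,0.0444,0.29,0.101,-0.428,1]]
[[0.0,0.0097,0.0067,0.057,0.02,-0.086,1],[0.0,0.0193,0.0134,0.115,0.04,-0.171,1],[0.0,0.029,0.0201,0.173,0.06,-0.257,1],[0.0,0.0386,0.0268,0.231,0.08,-0.342,1],[0.0,0.0483,0.0335,0.289,0.101,-0.428,1]]
[[0.0,0.0,0.0,0.0,0.0,0.0,1],[0.0,0.0,0.0,0.0,0.0,0.0,1],[0.0,0.0,0.0,0.0,0.0,0.0,1]]
```

Request:
jog_arm:
  increments:
    - [0.0045,0.0065,0.009,0.058,0.02,-0.086,1]
    - [0.0085,0.013,0.018,0.116,0.04,-0.171,1]
    - [0.013,0.019,0.0265,0.174,0.061,-0.257,1]
    - [0.017,0.0255,0.0355,0.232,0.081,-0.342,1]
    - [0.0215,0.032,0.0445,0.29,0.101,-0.428,1]

```text
clock: 13.57
position: [0.4296, 0.219, 0.2509]
ee_rot: [0.832, 0.473, 0.245, -0.154]
ft_force: [0.5, 0.9, -0.2]
grip_width: 0.996
grasp_force: 0.0
```

Request:
jog_arm:
  increments:
    - [0,0.0095,0.0065,0.057,0.02,-0.086,1]
    - [0,0.0195,0.0135,0.115,0.04,-0.171,1]
    - [0,0.029,0.02,0.173,0.06,-0.257,1]
    - [0,0.0385,0.027,0.231,0.08,-0.342,1]
    - [0,0.0485,0.0335,0.289,0.101,-0.428,1]

```text
clock: 13.98
position: [0.4805, 0.2108, 0.2219]
ee_rot: [0.668, 0.66, 0.244, -0.24]
ft_force: [1.8, 0.9, -0.0]
grip_width: 0.999
grasp_force: 0.0
```

Request:
jog_arm:
  increments:
    - [0,0,0,0,0,0,1]
    - [0,0,0,0,0,0,1]
    - [0,0,0,0,0,0,1]

```text
clock: 14.23
position: [0.479, 0.2118, 0.2218]
ee_rot: [0.671, 0.658, 0.242, -0.239]
ft_force: [1.3, -0.3, -0.2]
grip_width: 1.001
grasp_force: 0.0
```

```bash
python3 - <<'E'
import s
from ik import *
o=get_obs();print("model err mm",(fkp(np.array(o["joint_pos"]))[0]-o["position"])*1000)
p,R=state();cup=np.array([.4795,.3008,.055])
a,RA=pose(cup-T(40).apply([0,0,.11]),40)
plan(p,R,[(a,RA,1),(a,RA,1,3)])
c=shot("wrist");cv2.imwrite("pics/w7.png",c["color"][...,::-1])
E
```

```text
t 14.2333 p [0.479  0.2118 0.2218] x-yaw 88.84 tilt [ 0.01   0.641 -0.768] F [ 1.3 -0.3 -0.2] w 1.001 gf 0.0 j [-0.5, 0.063, 0.448, 1.972, -0.79, 1.19, 0.263]
model err mm [-19.84037837   1.4246411   -5.44495952]
[[-0.0097,0.0,0.0268,0.002,0.001,-0.004,1],[-0.0194,0.0,0.0536,0.005,0.001,-0.008,1],[-0.029,0.0,0.0804,0.007,0.002,-0.012,1],[-0.0387,0.0001,0.1072,0.01,0.003,-0.015,1],[-0.0387,0.0001,0.1072,0.01,0.003,-0.015,1]]
[[0.0,0.0,0.0,0.0,0.0,0.0,1],[0.0,0.0,0.0,0.0,0.0,0.0,1]]
```

Request:
jog_arm:
  increments:
    - [-0.0095,0,0.027,0.002,0.001,-0.004,1]
    - [-0.0195,0,0.0535,0.005,0.001,-0.008,1]
    - [-0.029,0,0.0805,0.007,0.002,-0.012,1]
    - [-0.0385,0,0.107,0.01,0.003,-0.015,1]
    - [-0.0385,0,0.107,0.01,0.003,-0.015,1]

```text
clock: 14.7
position: [0.4757, 0.2534, 0.1122]
ee_rot: [0.663, 0.666, 0.24, -0.244]
ft_force: [-1.3, 0.4, -0.4]
grip_width: 1.0
grasp_force: 0.0
```

Request:
jog_arm:
  increments:
    - [0,0,0,0,0,0,1]
    - [0,0,0,0,0,0,1]
    - [0,0,0,0,0,0,1]

```text
clock: 14.95
position: [0.4802, 0.2515, 0.1179]
ee_rot: [0.663, 0.666, 0.244, -0.241]
ft_force: [0.2, 0.4, -0.0]
grip_width: 1.003
grasp_force: 0.0
```

```bash
python3 - <<'E'
import s
from ik import *
from meas import *
c=shot("wrist");cv2.imwrite("pics/w8.png",c["color"][...,::-1]);W=pts(c)
p,R=state()
Tt=R.inv().apply((W-p).reshape(-1,3)).reshape(480,640,3)*1000
with np.errstate(invalid='ignore'):
    for sg in(-1,1):
        m=(abs(Tt[...,0])<16)&(sg*Tt[...,1]>30)&(sg*Tt[...,1]<75)&(Tt[...,2]>-80)&(Tt[...,2]<0);t=Tt[m];print("finger",sg,np.percentile(t,[0,2,98,100],axis=0).round(1).tolist())
    m=(W[...,2]>.079)&(W[...,2]<.09)&(np.hypot(W[...,0]-.48,W[...,1]-.301)<.045)
P=W[m];x,y=P[:,0],P[:,1];q=np.linalg.lstsq(np.c_[2*x,2*y,np.ones(len(x))],x*x+y*y,rcond=None)[0];print(len(P),"circle",q[:2],np.sqrt(q[2]+q[0]**2+q[1]**2),rect(P))
cup=np.array([q[0],q[1],.055]);a,RA=pose(cup,40)
print("cup in tool",R.inv().apply(cup-p)*1000)
plan(p,R,[(a,RA,1,5)])
E
```

```text
t 14.95 p [0.4802 0.2515 0.1179] x-yaw 90.36 tilt [ 0.002  0.644 -0.765] F [ 0.2  0.4 -0. ] w 1.003 gf 0.0 j [-0.518, 0.23, 0.404, 2.053, -0.964, 1.032, 0.465]
finger -1 [[-12.7, -74.7, -80.0], [-9.6, -71.9, -79.2], [13.2, -41.7, -25.2], [15.9, -30.5, -18.7]]
finger 1 [[-13.2, 30.3, -80.0], [-9.7, 41.3, -79.1], [13.2, 71.3, -24.8], [16.0, 74.7, -18.9]]
2403 circle [0.47949601 0.30017672] 0.02997064074348492 (array([479.5, 300.8,  63.1,  63. , -40.8]), 2403)
cup in tool [-3.16218261 -0.72480566 79.23619864]
[[-0.0006,-0.0002,0.0222,0.0,0.0,0.001,1],[-0.0013,-0.0003,0.0445,0.001,-0.001,0.002,1],[-0.0019,-0.0005,0.0667,0.001,-0.001,0.003,1],[-0.0026,-0.0006,0.089,0.001,-0.002,0.004,1],[-0.0032,-0.0008,0.1112,0.001,-0.002,0.005,1]]
```

View pics/w8.png

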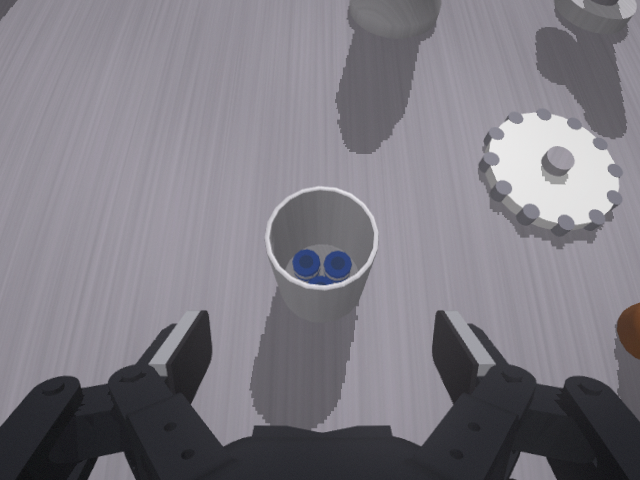

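The cup at (322,240) is centred between the fingers. I approach along the tool axis.

Request:
jog_arm:
  increments:
    - [-0.0005,0,0.025,0,0,0.001,1]
    - [-0.0015,-0.0005,0.05,0,0,0.003,1]
    - [-0.002,-0.0005,0.072,0,0,0.005,1]
    - [-0.0025,-0.0005,0.084,0,0,0.005,1]
    - [-0.0025,-0.0005,0.084,0,0,0.005,1]

```text
clock: 15.42
position: [0.4772, 0.3052, 0.0487]
ee_rot: [0.664, 0.665, 0.241, -0.244]
ft_force: [0.7, 0.6, 0.5]
grip_width: 1.001
grasp_force: 0.0
```

Request:
jog_arm:
  increments:
    - [-0.0005,0,0.01,0,0,0,1]
    - [-0.001,0,0.02,0,0,0,1]
    - [-0.001,0,0.027,0,0,0,1]
    - [-0.001,0,0.027,0,0,0,1]
    - [-0.001,0,0.027,0,0,0,1]

```text
clock: 15.83
position: [0.4782, 0.3206, 0.028]
ee_rot: [0.665, 0.664, 0.241, -0.243]
ft_force: [0.0, 0.4, -0.2]
grip_width: 0.999
grasp_force: 0.0
```

```bash
python3 - <<'E'
import s
from ik import *
p,R=state();print("cup in tool",R.inv().apply(np.array([.4795,.3005,.055])-p)*1000)
E
```

```text
t 15.8333 p [0.4782 0.3206 0.028 ] x-yaw 89.9 tilt [-0.002  0.643 -0.766] F [ 0.   0.4 -0.2] w 0.999 gf 0.0 j [-0.557, 0.409, 0.299, 2.065, -1.171, 0.87, 0.593]
cup in tool [  1.96041502   1.2654342  -33.56805804]
```

Request:
jog_arm:
  increments:
    - [0,0,0,0,0,0,-1]
    - [0,0,0,0,0,0,-1]
    - [0,0,0,0,0,0,-1]
    - [0,0,0,0,0,0,-1]
    - [0,0,0,0,0,0,-1]
  grip_force: 60

```text
clock: 16.25
position: [0.479, 0.3204, 0.029]
ee_rot: [0.665, 0.664, 0.242, -0.243]
ft_force: [-0.0, -3.6, 5.1]
grip_width: 0.72
grasp_force: 63.8
```

```bash
python3 - <<'E'
import s
from ik import *
p,R=state();np.savez("grasp.npz",p=p,R=R.as_quat())
plan(p,R,[(p+[0,0,.03],R,-1,3),(p+[0,0,.03],R,-1,2)])
E
```

```text
t 16.25 p [0.479  0.3204 0.029 ] x-yaw 89.92 tilt [-0.     0.644 -0.765] F [-0.  -3.6  5.1] w 0.72 gf 63.8 j [-0.557, 0.407, 0.3, 2.065, -1.171, 0.871, 0.593]
[[0.0064,0.0,-0.0077,0.0,0.0,0.0,-1],[0.0129,0.0,-0.0153,0.0,0.0,0.0,-1],[0.0193,0.0,-0.023,0.0,0.0,0.0,-1],[0.0193,0.0,-0.023,0.0,0.0,0.0,-1],[0.0193,0.0,-0.023,0.0,0.0,0.0,-1]]
```

Request:
jog_arm:
  increments:
    - [0.0065,0,-0.0075,0,0,0,-1]
    - [0.013,0,-0.0155,0,0,0,-1]
    - [0.0195,0,-0.023,0,0,0,-1]
    - [0.0195,0,-0.023,0,0,0,-1]
    - [0.0195,0,-0.023,0,0,0,-1]

```text
clock: 16.67
position: [0.4784, 0.3207, 0.0584]
ee_rot: [0.664, 0.664, 0.242, -0.243]
ft_force: [0.3, -0.7, -1.9]
grip_width: 0.724
grasp_force: 63.6
```

```bash
python3 - <<'E'
import s
from ik import *
from meas import *
p,R=state();c=shot("scene");np.savez("sc1.npz",**c);cv2.imwrite("pics/sc1.png",cv2.resize(c["color"][120:340,340:640,::-1],None,fx=2.6,fy=2.6))
w=shot("wrist");W=pts(w)
with np.errstate(invalid='ignore'): m=(W[...,2]>.105)&(W[...,2]<.125)&(np.hypot(W[...,0]-.48,W[...,1]-.301)<.042)
P=W[m];
if len(P)>50:
    n=np.linalg.svd(P-P.mean(0))[2][2];print("rim",len(P),P.mean(0),"normal",n.round(3),rect(P))
# gripped-cup axis in tool frame: assume upright
R0=Ro.from_quat(np.load("grasp.npz")["R"]);
for ph in (-20,-50,-65,-80): 
    Rp=T(ph);up=Rp.apply(R0.inv().apply([0,0,1]));print(ph,up.round(3))
E
```

```text
t 16.6667 p [0.4784 0.3207 0.0584] x-yaw 89.96 tilt [-0.001  0.643 -0.766] F [ 0.3 -0.7 -1.9] w 0.724 gf 63.6 j [-0.577, 0.35, 0.32, 2.058, -1.11, 0.894, 0.515]
rim 12539 [0.47944944 0.30329667 0.11238136] normal [-0.001 -0.067 -0.998] (array([482.6, 300.5,  78. ,  63. , -23.5]), 12539)
-20 [-0.001  0.867  0.499]
-50 [-0.001  1.    -0.002]
-65 [-0.001  0.966 -0.26 ]
-80 [-0.001  0.865 -0.501]
```

View pics/sc1.png

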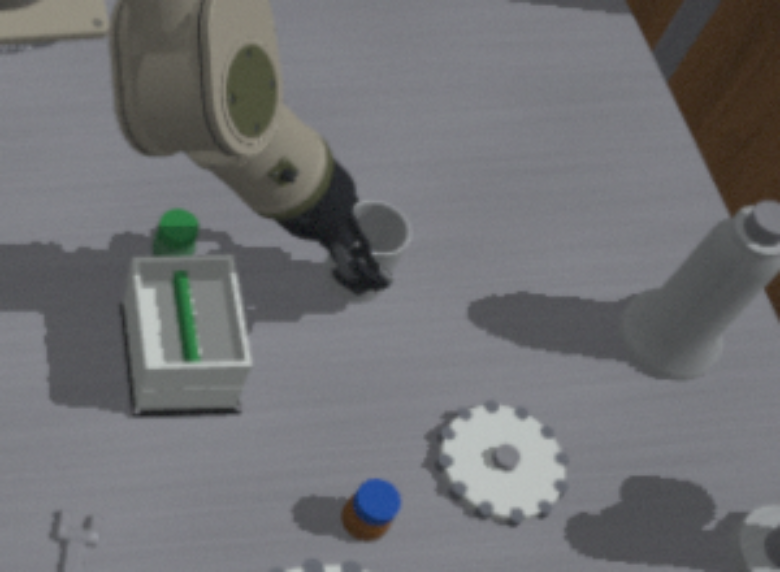

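The cup is lifted and upright in the fingers at (380,230) in the crop; the pile is square at (190,320). Now the pour path: tip about a fixed lip point over the near trough.

```bash
cat > pour.py <<'E'
from ik import *
g=np.load("grasp.npz");R0=Ro.from_quat(g["R"]);Gt=R0.inv().apply(np.array([.4795,.3005,.055])-g["p"])
def cp(G,tau):  # cup grasp point G, tip tau deg toward +y
    R=Ro.from_euler('x',-tau,degrees=True)*R0; return np.array(G)-R.apply(Gt),R
def lip(L,tau):
    t=np.radians(tau);return np.array(L)-(.030*np.array([0,np.sin(t),np.cos(t)])+.032*np.array([0,np.cos(t),-np.sin(t)]))
E
python3 - <<'E'
from pour import *
p,R=state();print("Gt",Gt)
w=[cp([.4795,.3005,.2],0),cp([.51,.15,.24],50),cp([.5385,.053,.18],82),cp([.5385,.053,.18],82)]
plan(p,R,[(a,b,-1) for a,b in w]+[(*w[-1],-1,3)],step=.032,ang=.105)
E
```

```text
Gt [ 0.00148145  0.00047876 -0.03268654]
[[0.0187,0.0002,-0.0223,-0.001,0.0,0.0,-1],[0.0374,0.0004,-0.0447,-0.001,0.001,0.0,-1],[0.0561,0.0006,-0.067,-0.002,0.001,0.0,-1],[0.0747,0.0008,-0.0893,-0.002,0.001,0.0,-1],[0.0621,0.0042,-0.1049,-0.002,-0.096,0.0,-1]]
[[-0.0141,0.0034,-0.0143,0.0,-0.097,0.0,-1],[-0.0282,0.0068,-0.0286,0.0,-0.194,0.0,-1],[-0.0423,0.0102,-0.0429,-0.001,-0.291,0.0,-1],[-0.0565,0.0136,-0.0571,-0.001,-0.388,0.0,-1],[-0.0706,0.017,-0.0714,-0.001,-0.484,0.0,-1]]
[[-0.0191,0.0034,-0.0061,0.0,-0.097,0.0,-1],[-0.0382,0.0068,-0.0122,0.0,-0.194,0.0,-1],[-0.0574,0.0102,-0.0183,0.0,-0.291,0.0,-1],[-0.0771,0.015,-0.012,0.0,-0.384,0.0,-1],[-0.0967,0.0198,-0.0057,0.0,-0.478,0.0,-1]]
[[-0.0146,0.0048,0.0146,0.0,-0.093,0.0,-1],[-0.0292,0.0095,0.0293,-0.001,-0.186,0.0,-1],[-0.0438,0.0143,0.0439,-0.001,-0.279,0.0,-1],[-0.0584,0.0191,0.0585,-0.001,-0.372,0.0,-1],[-0.0584,0.0191,0.0585,-0.001,-0.372,0.0,-1]]
[[0.0,0.0,0.0,0.0,0.0,0.0,-1],[0.0,0.0,0.0,0.0,0.0,0.0,-1],[0.0,0.0,0.0,0.0,0.0,0.0,-1]]
```

Request:
jog_arm:
  increments:
    - [0.0185,0,-0.0225,0,0,0,-1]
    - [0.0375,0.0005,-0.0445,0,0,0,-1]
    - [0.056,0.0005,-0.067,0,0,0,-1]
    - [0.0745,0.001,-0.0895,0,0,0,-1]
    - [0.062,0.004,-0.105,0,-0.096,0,-1]

```text
clock: 17.18
position: [0.4827, 0.301, 0.1809]
ee_rot: [0.675, 0.675, 0.21, -0.211]
ft_force: [-0.3, 0.9, -2.1]
grip_width: 0.721
grasp_force: 64.5
```

Request:
jog_arm:
  increments:
    - [-0.014,0.0035,-0.0145,0,-0.097,0,-1]
    - [-0.028,0.007,-0.0285,0,-0.194,0,-1]
    - [-0.0425,0.01,-0.043,0,-0.291,0,-1]
    - [-0.0565,0.0135,-0.057,0,-0.388,0,-1]
    - [-0.0705,0.017,-0.0715,0,-0.484,0,-1]

```text
clock: 17.6
position: [0.4998, 0.201, 0.1976]
ee_rot: [0.706, 0.706, 0.04, -0.041]
ft_force: [-0.3, -0.1, -1.8]
grip_width: 0.723
grasp_force: 64.5
```

```bash
python3 s.py
```

```text
t 17.6 p [0.4998 0.201  0.1976] x-yaw 89.97 tilt [-0.002  0.114 -0.993] F [-0.3 -0.1 -1.8] w 0.723 gf 64.5 j [-0.772, 0.13, 0.407, 1.785, -0.17, 1.203, -0.31]
```

Request:
jog_arm:
  increments:
    - [-0.019,0.0035,-0.006,0,-0.097,0,-1]
    - [-0.038,0.007,-0.012,0,-0.194,0,-1]
    - [-0.0575,0.01,-0.0185,0,-0.291,0,-1]
    - [-0.077,0.015,-0.012,0,-0.384,0,-1]
    - [-0.0965,0.02,-0.0055,0,-0.478,0,-1]

```text
clock: 18.02
position: [0.5201, 0.1053, 0.1916]
ee_rot: [0.695, 0.696, -0.128, 0.127]
ft_force: [0.8, 0.0, -2.6]
grip_width: 0.728
grasp_force: 64.6
```

Request:
jog_arm:
  increments:
    - [-0.0145,0.005,0.0145,0,-0.093,0,-1]
    - [-0.029,0.0095,0.0295,0,-0.186,0,-1]
    - [-0.044,0.0145,0.044,0,-0.279,0,-1]
    - [-0.0585,0.019,0.0585,0,-0.372,0,-1]
    - [-0.0585,0.019,0.0585,0,-0.372,0,-1]

```text
clock: 18.43
position: [0.5366, 0.0291, 0.1532]
ee_rot: [0.658, 0.661, -0.259, 0.253]
ft_force: [-2.0, -1.0, -2.4]
grip_width: 0.727
grasp_force: 64.4
```

Request:
jog_arm:
  increments:
    - [0,0,0,0,0,0,-1]
    - [0,0,0,0,0,0,-1]
    - [0,0,0,0,0,0,-1]

```text
clock: 18.68
position: [0.539, 0.0309, 0.158]
ee_rot: [0.661, 0.661, -0.252, 0.251]
ft_force: [-1.2, -0.2, -3.0]
grip_width: 0.728
grasp_force: 64.4
```

```bash
python3 - <<'E'
import s
from pour import *
p,R=state();tau=np.degrees(np.arctan2(*(R*R0.inv()).apply([0,0,1])[[1,2]]));print("tau",tau,"G",p+R.apply(Gt),"up",(R*R0.inv()).apply([0,0,1]))
L=[.5385,.085,.115]
w=[(*cp(lip(L,84),84),-1,4),(*cp(lip(L,84),84),-1,1)]
for t in range(87,127,3): w.append((*cp(lip(L,t),t),-1,1))
w+=[(*w[-1][:2],-1,2)]
plan(p,R,w)
E
```

```text
t 18.6833 p [0.539  0.0309 0.158 ] x-yaw 90.03 tilt [-0.001 -0.665 -0.747] F [-1.2 -0.2 -3. ] w 0.728 gf 64.4 j [-0.902, 0.436, 0.465, 1.725, 0.463, 1.39, -0.614]
tau 81.77629033173436 G [0.53945592 0.05370892 0.18147358] up [-7.48111311e-04  9.89716848e-01  1.43038463e-01]
[[0.0056,-0.0002,0.0073,0.0,-0.01,0.0,-1],[0.0112,-0.0005,0.0147,0.0,-0.019,0.001,-1],[0.0168,-0.0007,0.022,0.0,-0.029,0.001,-1],[0.0225,-0.0009,0.0294,0.0,-0.039,0.002,-1],[0.0225,-0.0009,0.0294,0.0,-0.039,0.002,-1]]
[[-0.0018,0.0,-0.0024,0.0,-0.052,0.0,-1],[-0.0035,0.0,-0.0049,0.0,-0.105,0.0,-1],[-0.005,0.0,-0.0075,-0.001,-0.157,0.0,-1],[-0.0063,0.0,-0.0102,-0.001,-0.209,0.0,-1],[-0.0076,0.0,-0.0129,-0.001,-0.262,0.0,-1]]
[[-0.0018,0.0,-0.0024,0.0,-0.052,0.0,-1],[-0.0034,0.0,-0.0049,0.0,-0.104,0.0,-1],[-0.0049,0.0,-0.0075,0.0,-0.157,0.0,-1],[-0.0063,0.0,-0.0102,0.0,-0.209,0.0,-1],[-0.0075,0.0,-0.0129,0.0,-0.261,0.0,-1]]
[[-0.0018,0.0,-0.0024,0.0,-0.053,0.0,-1],[-0.0034,0.0,-0.005,0.0,-0.105,0.0,-1],[-0.0049,0.0,-0.0075,0.0,-0.157,0.0,-1],[-0.0063,0.0,-0.0102,0.0,-0.21,0.0,-1],[-0.0063,0.0,-0.0102,0.0,-0.21,0.0,-1]]
[[0.0,0.0,0.0,0.0,0.0,0.0,-1]]
```

Request:
jog_arm:
  increments:
    - [0.0055,0,0.0075,0,-0.01,0,-1]
    - [0.011,-0.0005,0.0145,0,-0.019,0,-1]
    - [0.017,-0.0005,0.022,0,-0.029,0,-1]
    - [0.0225,-0.001,0.0295,0,-0.039,0.002,-1]
    - [0.0225,-0.001,0.0295,0,-0.039,0.002,-1]

```text
clock: 19.1
position: [0.5362, 0.0273, 0.1177]
ee_rot: [0.655, 0.655, -0.268, 0.265]
ft_force: [-0.5, -0.5, -2.3]
grip_width: 0.727
grasp_force: 64.5
```

Request:
jog_arm:
  increments:
    - [-0.002,0,-0.0025,0,-0.052,0,-1]
    - [-0.0035,0,-0.005,0,-0.105,0,-1]
    - [-0.005,0,-0.0075,0,-0.157,0,-1]
    - [-0.0065,0,-0.01,0,-0.209,0,-1]
    - [-0.0065,0,-0.01,0,-0.209,0,-1]

```text
clock: 19.52
position: [0.5371, 0.0313, 0.1306]
ee_rot: [0.622, 0.625, -0.334, 0.333]
ft_force: [-0.8, 0.4, -2.6]
grip_width: 0.724
grasp_force: 64.5
```

Request:
jog_arm:
  increments:
    - [-0.001,0,-0.001,0,-0.026,0,-1]
    - [-0.002,0,-0.0025,0,-0.052,0,-1]
    - [-0.003,0,-0.0035,0,-0.078,0,-1]
    - [-0.0035,0,-0.005,0,-0.104,0,-1]
    - [-0.0035,0,-0.005,0,-0.104,0,-1]

```text
clock: 19.93
position: [0.5373, 0.0325, 0.137]
ee_rot: [0.605, 0.606, -0.366, 0.365]
ft_force: [0.4, 0.9, -1.8]
grip_width: 0.724
grasp_force: 64.5
```

```bash
python3 - <<'E'
import s
from pour import *
from meas import *
p,R=state();tau=np.degrees(np.arctan2(*(R*R0.inv()).apply([0,0,1])[[1,2]]));print("tau",tau,"G",p+R.apply(Gt))
for n in("top","scene"):
    c=shot(n);cv2.imwrite(f"pics/p1{n}.png",c["color"][...,::-1]);W=pts(c);h=cv2.cvtColor(c["color"],cv2.COLOR_RGB2HSV)
    with np.errstate(invalid='ignore'): m=blue(h)&(np.hypot(W[...,0]-.54,W[...,1]-.11)<.13)
    k,l,st,ce=cv2.connectedComponentsWithStats(m.astype(np.uint8))
    for i in range(1,k):
        if st[i,4]>8: print(n,st[i,4],ce[i].round(),np.nanmedian(W[l==i],axis=0).round(3))
E
```

```text
t 19.9333 p [0.5373 0.0325 0.137 ] x-yaw 90.2 tilt [-0.001 -0.884 -0.467] F [ 0.4  0.9 -1.8] w 0.724 gf 64.5 j [-1.002, 0.685, 0.483, 1.676, 0.586, 1.512, -0.762]
tau 102.27753258680578 G [0.53779974 0.06212018 0.1509671 ]
```

Request:
jog_arm:
  increments:
    - [-0.001,0,-0.001,0,-0.026,0,-1]
    - [-0.002,0,-0.0025,0,-0.052,0,-1]
    - [-0.003,0,-0.0035,0,-0.078,0,-1]
    - [-0.0035,0,-0.005,0,-0.104,0,-1]
    - [-0.0035,0,-0.005,0,-0.104,0,-1]

```text
clock: 20.45
position: [0.5372, 0.0354, 0.1422]
ee_rot: [0.585, 0.586, -0.397, 0.396]
ft_force: [-0.4, 0.5, -1.5]
grip_width: 0.726
grasp_force: 65.0
```

Request:
jog_arm:
  increments:
    - [-0.001,0,-0.001,0,-0.026,0,-1]
    - [-0.002,0,-0.0025,0,-0.052,0,-1]
    - [-0.003,0,-0.0035,0,-0.078,0,-1]
    - [-0.0035,0,-0.005,0,-0.104,0,-1]
    - [-0.0035,0,-0.005,0,-0.104,0,-1]

```text
clock: 20.87
position: [0.5372, 0.0386, 0.1474]
ee_rot: [0.564, 0.565, -0.427, 0.426]
ft_force: [-0.7, 0.6, -2.0]
grip_width: 0.725
grasp_force: 64.8
```

Request:
jog_arm:
  increments:
    - [-0.001,0,-0.001,0,-0.026,0,-1]
    - [-0.002,0,-0.0025,0,-0.052,0,-1]
    - [-0.003,0,-0.0035,0,-0.078,0,-1]
    - [-0.0035,0,-0.005,0,-0.104,0,-1]
    - [-0.0035,0,-0.005,0,-0.104,0,-1]

```text
clock: 21.28
position: [0.5373, 0.0423, 0.1521]
ee_rot: [0.541, 0.542, -0.456, 0.454]
ft_force: [0.7, -0.1, -1.5]
grip_width: 0.726
grasp_force: 64.9
```

```bash
cat > caps.py <<'E'
from pour import *
from meas import *
import s
p,R=state();tau=np.degrees(np.arctan2(*(R*R0.inv()).apply([0,0,1])[[1,2]]));print("tau",tau,"G",p+R.apply(Gt))
for n in("top","scene","wrist"):
    c=shot(n);cv2.imwrite(f"pics/p2{n}.png",c["color"][...,::-1]);W=pts(c);h=cv2.cvtColor(c["color"],cv2.COLOR_RGB2HSV)
    with np.errstate(invalid='ignore'): m=blue(h)&(np.hypot(W[...,0]-.54,W[...,1]-.11)<.16)
    k,l,st,ce=cv2.connectedComponentsWithStats(m.astype(np.uint8))
    for i in range(1,k):
        if st[i,4]>5: print(n,st[i,4],ce[i].round(),np.nanmedian(W[l==i],axis=0).round(3),rect(W[l==i])[0])
E
python3 caps.py
```

```text
t 21.2833 p [0.5373 0.0423 0.1521] x-yaw 90.74 tilt [-0.001 -0.985 -0.172] F [ 0.7 -0.1 -1.5] w 0.726 gf 64.9 j [-1.062, 0.883, 0.51, 1.602, 0.673, 1.674, -0.811]
tau 120.20588990862841 G [0.53775758 0.07475966 0.15629179]
scene 66 [402. 248.] [0.553 0.09  0.071] [561.5  87.3  51.1  26.5 -16.5]
scene 16 [424. 250.] [0.56  0.142 0.072] [577.4 131.2  50.7   7.9 -33.3]
wrist 1357 [287.  84.] [0.529 0.104 0.077] [533.1  93.   39.1  14.1 -50.6]
wrist 1143 [399.  82.] [0.558 0.094 0.074] [558.9  92.2  47.8  18.9 -79.4]
```

Caps are coming out into the tray. I tip a bit further to empty the cup completely.

Request:
jog_arm:
  increments:
    - [-0.001,0,-0.002,0,-0.035,0,-1]
    - [-0.002,0,-0.005,0,-0.07,0,-1]
    - [-0.003,0,-0.008,0,-0.105,0,-1]
    - [-0.0035,0,-0.011,0,-0.14,0,-1]
    - [-0.0035,0,-0.011,0,-0.14,0,-1]

```text
clock: 21.85
position: [0.5371, 0.053, 0.1569]
ee_rot: [0.507, 0.509, -0.493, 0.491]
ft_force: [0.3, 0.4, -2.0]
grip_width: 0.72
grasp_force: 64.9
```

Request:
jog_arm:
  increments:
    - [0,0,0,0,-0.05,0,-1]
    - [0,0,0,0,-0.1,0,-1]
    - [0,0,0,0,-0.1,0,-1]
    - [0,0,0,0,-0.1,0,-1]

```text
clock: 22.18
position: [0.5375, 0.0519, 0.1577]
ee_rot: [-0.483, -0.484, 0.517, -0.515]
ft_force: [-0.2, 0.2, -0.6]
grip_width: 0.726
grasp_force: 64.9
```

```bash
python3 caps.py; python3 - <<'E'
from pour import *
p,R=state()
w=[cp([.53,.09,.25],90),cp([.50,.20,.26],40),cp([.4795,.3005,.2],0)]
plan(p,R,[(a,b,-1) for a,b in w]+[(*w[-1],-1,2)],step=.034,ang=.115)
E
```

```text
t 22.1833 p [0.5375 0.0519 0.1577] x-yaw -91.45 tilt [-0.001 -0.998  0.065] F [-0.2  0.2 -0.6] w 0.726 gf 64.9 j [-1.088, 1.044, 0.531, 1.548, 0.732, 1.787, -0.829]
tau 133.80039039372392 G [0.53797216 0.08445105 0.15414105]
scene 67 [401. 248.] [0.551 0.089 0.072] [549.8  90.7  35.1  17.   10.7]
scene 41 [426. 254.] [0.568 0.147 0.064] [582.8 142.   50.   14.9 -22.2]
[[-0.0103,-0.0012,-0.0011,0.0,0.109,0.0,-1],[-0.0206,-0.0024,-0.0022,0.0,0.218,0.0,-1],[-0.0308,-0.0036,-0.0032,0.0,0.327,0.0,-1],[-0.0411,-0.0047,-0.0043,0.0,0.436,0.0,-1],[-0.0514,-0.0059,-0.0054,0.0,0.545,0.0,-1]]
[[-0.0082,-0.0012,-0.0062,-0.001,0.108,0.0,-1],[-0.0165,-0.0024,-0.0125,-0.001,0.217,0.0,-1],[-0.0084,-0.0062,-0.0272,0.0,0.326,0.0,-1],[-0.0003,-0.0099,-0.042,0.0,0.436,0.0,-1],[0.0079,-0.0137,-0.0567,0.0,0.545,0.0,-1]]
[[0.0145,-0.0038,-0.0084,0.0,0.109,0.0,-1],[0.0291,-0.0076,-0.0168,0.0,0.218,0.0,-1],[0.0437,-0.0113,-0.0252,0.0,0.327,0.0,-1],[0.0582,-0.0151,-0.0336,0.0,0.436,0.0,-1],[0.0728,-0.0189,-0.042,0.0,0.545,0.0,-1]]
[[0.0174,-0.0029,0.0076,0.001,0.1,0.0,-1],[0.0348,-0.0059,0.0153,0.001,0.2,0.0,-1],[0.0522,-0.0088,0.0229,0.001,0.299,0.0,-1],[0.0696,-0.0118,0.0305,0.001,0.399,0.0,-1],[0.087,-0.0147,0.0382,0.001,0.499,0.0,-1]]
[[0.0116,-0.003,0.015,0.0,0.099,0.0,-1],[0.0232,-0.0059,0.03,0.0,0.199,0.0,-1],[0.0232,-0.0059,0.03,0.0,0.199,0.0,-1],[0.0232,-0.0059,0.03,0.0,0.199,0.0,-1]]
```

Request:
jog_arm:
  increments:
    - [-0.0105,-0.001,-0.001,0,0.109,0,-1]
    - [-0.0205,-0.0025,-0.002,0,0.218,0,-1]
    - [-0.031,-0.0035,-0.003,0,0.327,0,-1]
    - [-0.041,-0.0045,-0.0045,0,0.436,0,-1]
    - [-0.0515,-0.006,-0.0055,0,0.545,0,-1]

```text
clock: 22.75
position: [0.5318, 0.0616, 0.2105]
ee_rot: [0.606, 0.606, -0.364, 0.365]
ft_force: [-0.3, 0.9, -1.1]
grip_width: 0.719
grasp_force: 64.8
```

Request:
jog_arm:
  increments:
    - [-0.008,-0.001,-0.006,0,0.108,0,-1]
    - [-0.0165,-0.0025,-0.0125,0,0.217,0,-1]
    - [-0.0085,-0.006,-0.027,0,0.326,0,-1]
    - [-0.0005,-0.01,-0.042,0,0.436,0,-1]
    - [0.008,-0.0135,-0.0565,0,0.545,0,-1]

```text
clock: 23.17
position: [0.5183, 0.1155, 0.2301]
ee_rot: [0.683, 0.681, -0.187, 0.188]
ft_force: [-0.6, -0.6, -1.5]
grip_width: 0.723
grasp_force: 64.7
```

Request:
jog_arm:
  increments:
    - [0.0145,-0.004,-0.0085,0,0.109,0,-1]
    - [0.029,-0.0075,-0.017,0,0.218,0,-1]
    - [0.0435,-0.0115,-0.025,0,0.327,0,-1]
    - [0.058,-0.015,-0.0335,0,0.436,0,-1]
    - [0.073,-0.019,-0.042,0,0.545,0,-1]

```text
clock: 23.58
position: [0.4997, 0.1992, 0.2283]
ee_rot: [0.708, 0.706, 0.003, -0.002]
ft_force: [-0.5, -0.0, -1.3]
grip_width: 0.725
grasp_force: 64.7
```

Request:
jog_arm:
  increments:
    - [0.0175,-0.003,0.0075,0,0.1,0,-1]
    - [0.035,-0.006,0.0155,0,0.2,0,-1]
    - [0.052,-0.009,0.023,0,0.299,0,-1]
    - [0.0695,-0.012,0.0305,0,0.399,0,-1]
    - [0.087,-0.0145,0.038,0,0.499,0,-1]

```text
clock: 24.0
position: [0.4856, 0.2858, 0.19]
ee_rot: [0.686, 0.684, 0.178, -0.175]
ft_force: [-1.0, 0.5, -1.2]
grip_width: 0.726
grasp_force: 64.7
```

Request:
jog_arm:
  increments:
    - [0.0115,-0.003,0.015,0,0.099,0,-1]
    - [0.023,-0.006,0.03,0,0.199,0,-1]
    - [0.023,-0.006,0.03,0,0.199,0,-1]
    - [0.023,-0.006,0.03,0,0.199,0,-1]

```text
clock: 24.33
position: [0.4785, 0.3188, 0.1725]
ee_rot: [0.666, 0.664, 0.24, -0.241]
ft_force: [-0.3, -0.2, -0.5]
grip_width: 0.721
grasp_force: 64.8
```

```bash
python3 caps.py; python3 - <<'E'
from meas import *
im=cv2.imread("pics/p2top.png")[190:290,160:300];a=cv2.resize(im,(400,286),interpolation=2)
im=cv2.imread("pics/p2scene.png")[205:295,365:470];b=cv2.resize(im,(390,334),interpolation=2)
w=cv2.resize(cv2.imread("pics/p2wrist.png"),(400,300))
o=np.zeros((600,800,3),np.uint8);o[:286,:400]=a;o[:334,405:795]=b;o[300:600,:400]=w
cv2.imwrite("pics/comb.png",o)
E
```

```text
t 24.3333 p [0.4785 0.3188 0.1725] x-yaw 89.73 tilt [-0.     0.64  -0.769] F [-0.3 -0.2 -0.5] w 0.721 gf 64.8 j [-0.683, 0.158, 0.426, 1.992, -0.904, 1.014, 0.234]
tau 0.31307978105956885 G [0.47902753 0.29904188 0.198564  ]
scene 131 [401. 244.] [0.537 0.091 0.071] [538.6  92.   59.8  25.3  -9.4]
scene 37 [426. 254.] [0.569 0.148 0.064] [568.3 147.   16.3  14.4  86.5]
```

View pics/comb.png

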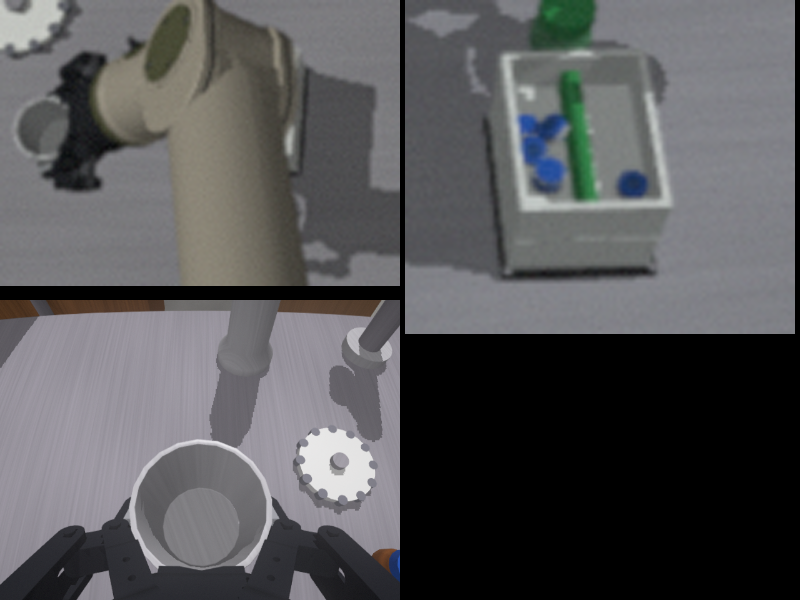

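The picture shows the cup empty (200,520). Four caps are visible in the left trough at about (540,150), one is in the right trough at (632,183), and the sixth must be hidden by the wall; I'll verify that numerically before the lid. Now I check the cup's tilt and set it down.

```bash
python3 - <<'E'
from pour import *
from meas import *
p,R=state();c=shot("wrist");W=pts(c);h=cv2.cvtColor(c["color"],cv2.COLOR_RGB2HSV)
G=p+R.apply(Gt)
r=np.hypot(W[...,0]-G[0],W[...,1]-G[1])
with np.errstate(invalid='ignore'): m=(abs(r-.0305)<.004)&(h[...,2]>150)&(h[...,1]<40)&(W[...,2]>.2)
P=W[m];a=np.degrees(np.arctan2(P[:,1]-G[1],P[:,0]-G[0]))
top=[]
for k in range(-180,180,15):
    q=P[(a>=k)&(a<k+15)]
    if len(q)>10: top.append([k,len(q),*q[q[:,2]>=np.percentile(q[:,2],80)].mean(0)])
top=np.array(top);print(top.round(4))
Q=top[:,2:];A=np.c_[Q[:,:2]-Q[:,:2].mean(0),np.ones(len(Q))];print("slopes",np.linalg.lstsq(A,Q[:,2],rcond=None)[0])
gp,gR=g["p"],R0
plan(p,R,[(gp+[0,0,.03],gR,-1,5),(gp+[0,0,.004],gR,-1,3),(gp+[0,0,0.004],gR,-1,2)])
E
```

```text
[[-1.800e+02  2.830e+02  4.497e-01  2.963e-01  2.315e-01]
 [-1.650e+02  2.650e+02  4.522e-01  2.891e-01  2.316e-01]
 [-1.500e+02  2.920e+02  4.570e-01  2.823e-01  2.317e-01]
 [-1.350e+02  2.190e+02  4.611e-01  2.780e-01  2.317e-01]
 [-6.000e+01  2.600e+02  4.974e-01  2.786e-01  2.318e-01]
 [-4.500e+01  2.790e+02  5.023e-01  2.833e-01  2.316e-01]
 [-3.000e+01  2.590e+02  5.062e-01  2.897e-01  2.316e-01]
 [-1.500e+01  2.860e+02  5.085e-01  2.966e-01  2.315e-01]
 [ 0.000e+00  2.430e+02  5.090e-01  3.041e-01  2.313e-01]
 [ 1.500e+01  2.410e+02  5.074e-01  3.117e-01  2.314e-01]
 [ 3.000e+01  2.320e+02  5.038e-01  3.190e-01  2.313e-01]
 [ 4.500e+01  2.130e+02  4.991e-01  3.241e-01  2.311e-01]
 [ 6.000e+01  2.000e+02  4.922e-01  3.286e-01  2.309e-01]
 [ 7.500e+01  1.960e+02  4.840e-01  3.312e-01  2.311e-01]
 [ 9.000e+01  1.960e+02  4.758e-01  3.316e-01  2.309e-01]
 [ 1.050e+02  1.980e+02  4.680e-01  3.296e-01  2.311e-01]
 [ 1.200e+02  2.100e+02  4.606e-01  3.256e-01  2.310e-01]
 [ 1.350e+02  2.430e+02  4.547e-01  3.197e-01  2.312e-01]
 [ 1.500e+02  2.470e+02  4.512e-01  3.125e-01  2.312e-01]
 [ 1.650e+02  2.570e+02  4.492e-01  3.044e-01  2.313e-01]]
slopes [ 0.00045122 -0.01429629  0.23134429]
[[-0.0148,-0.0002,0.0178,0.0,0.001,0.0,-1],[-0.0296,-0.0003,0.0355,0.001,0.001,0.001,-1],[-0.0444,-0.0005,0.0533,0.001,0.002,0.001,-1],[-0.0592,-0.0007,0.071,0.001,0.003,0.001,-1],[-0.074,-0.0008,0.0888,0.002,0.004,0.002,-1]]
[[-0.0056,0.0,0.0066,0.0,0.0,0.0,-1],[-0.0111,0.0,0.0132,0.0,0.0,0.0,-1],[-0.0167,0.0,0.0199,0.0,0.0,0.0,-1],[-0.0167,0.0,0.0199,0.0,0.0,0.0,-1],[-0.0167,0.0,0.0199,0.0,0.0,0.0,-1]]
```

Request:
jog_arm:
  increments:
    - [-0.015,0,0.018,0,0,0,-1]
    - [-0.0295,-0.0005,0.0355,0,0,0,-1]
    - [-0.0445,-0.0005,0.0535,0,0.002,0,-1]
    - [-0.059,-0.0005,0.071,0,0.003,0,-1]
    - [-0.074,-0.001,0.089,0,0.004,0,-1]

```text
clock: 24.95
position: [0.4784, 0.3214, 0.0575]
ee_rot: [0.664, 0.664, 0.243, -0.243]
ft_force: [0.3, 0.4, -1.0]
grip_width: 0.727
grasp_force: 64.8
```

Request:
jog_arm:
  increments:
    - [-0.0055,0,0.0065,0,0,0,-1]
    - [-0.011,0,0.013,0,0,0,-1]
    - [-0.0165,0,0.02,0,0,0,-1]
    - [-0.0165,0,0.02,0,0,0,-1]
    - [-0.0165,0,0.02,0,0,0,-1]

```text
clock: 25.37
position: [0.4782, 0.3214, 0.032]
ee_rot: [0.664, 0.664, 0.243, -0.243]
ft_force: [-0.2, 0.1, -1.3]
grip_width: 0.719
grasp_force: 64.8
```

Request:
jog_arm:
  increments:
    - [-0.001,0,0.0015,0,0,0,-1]
    - [-0.0025,0,0.003,0,0,0,-1]
    - [-0.0025,0,0.003,0,0,0,-1]
    - [-0.0025,0,0.003,0,0,0,-1]

```text
clock: 25.7
position: [0.4786, 0.3217, 0.0291]
ee_rot: [0.664, 0.663, 0.244, -0.243]
ft_force: [-1.1, -1.2, 5.3]
grip_width: 0.725
grasp_force: 65.4
```

```bash
python3 s.py
```

```text
t 25.7 p [0.4786 0.3217 0.0291] x-yaw 89.96 tilt [ 0.001  0.647 -0.762] F [-1.1 -1.2  5.3] w 0.725 gf 65.4 j [-0.597, 0.412, 0.345, 2.07, -1.196, 0.884, 0.61]
```

The cup is on the table (+5 N). Release and retract along the tool axis.

Request:
jog_arm:
  increments:
    - [0,0,0,0,0,0,0.6]
    - [0,0,0,0,0,0,1]
    - [0,0,0,0,0,0,1]
    - [0,0,0,0,0,0,1]
    - [0,0,0,0,0,0,1]

```text
clock: 26.12
position: [0.4778, 0.3212, 0.0275]
ee_rot: [0.665, 0.664, 0.243, -0.243]
ft_force: [0.1, 0.0, 0.5]
grip_width: 0.996
grasp_force: 0.0
```

Request:
jog_arm:
  increments:
    - [0,0,-0.015,0,0,0,1]
    - [0,0,-0.04,0,0,0,1]
    - [0,0,-0.075,0,0,0,1]
    - [0,0,-0.11,0,0,0,1]
    - [0,0,-0.145,0,0,0,1]

```text
clock: 26.53
position: [0.4773, 0.2265, 0.1391]
ee_rot: [0.665, 0.663, 0.243, -0.243]
ft_force: [0.4, 0.8, 0.5]
grip_width: 1.002
grasp_force: 0.0
```

Request:
jog_arm:
  increments:
    - [0,0,0,0,0,0,0.3]
    - [0,0,0,0,0,0,-0.1]
    - [0,0,0,0,0,0,-0.1]

```text
clock: 26.78
position: [0.4774, 0.2282, 0.1378]
ee_rot: [0.664, 0.664, 0.243, -0.243]
ft_force: [0.9, 1.0, -0.1]
grip_width: 0.603
grasp_force: 0.0
```

```bash
python3 - <<'E'
import s
from pour import *
from meas import *
c=shot("wrist");W=pts(c)
with np.errstate(invalid='ignore'): m=(W[...,2]>.078)&(W[...,2]<.095)&(np.hypot(W[...,0]-.48,W[...,1]-.301)<.045)
P=W[m];print("cup rim",len(P),rect(P),np.median(P[:,2]),np.linalg.svd(P-P.mean(0),full_matrices=False)[2][2].round(3))
p,R=state()
plan(p,R,[([.53,.13,.24],down(-3.2+90)*Ro.from_euler('y',0),-.1),([.5385,.1155,.24],down(86.8),-.1,2)],ang=.115)
E
```

```text
t 26.7833 p [0.4774 0.2282 0.1378] x-yaw 89.91 tilt [-0.     0.646 -0.763] F [ 0.9  1.  -0.1] w 0.603 gf 0.0 j [-0.54, 0.194, 0.479, 2.049, -0.927, 1.091, 0.453]
cup rim 2031 (array([477.8, 302.3,  63.7,  63.4,  84.1]), 2031) 0.08398073170187612 [-0.   -0.01 -1.  ]
[[-0.0013,0.0076,-0.0203,-0.003,-0.1,0.008,-0.1],[-0.0025,0.0151,-0.0406,-0.006,-0.2,0.015,-0.1],[-0.0038,0.0227,-0.0609,-0.009,-0.301,0.023,-0.1],[-0.0051,0.0302,-0.0812,-0.012,-0.401,0.03,-0.1],[-0.0063,0.0378,-0.1015,-0.016,-0.501,0.038,-0.1]]
[[-0.0106,0.008,-0.0171,-0.003,-0.1,0.007,-0.1],[-0.0211,0.0161,-0.0343,-0.006,-0.201,0.015,-0.1],[-0.028,0.0207,-0.0357,-0.006,-0.201,0.015,-0.1],[-0.035,0.0252,-0.0371,-0.006,-0.201,0.015,-0.1]]
```

Request:
jog_arm:
  increments:
    - [-0.0015,0.0075,-0.0205,-0.003,-0.1,0.008,-0.1]
    - [-0.0025,0.015,-0.0405,-0.006,-0.2,0.015,-0.1]
    - [-0.004,0.0225,-0.061,-0.009,-0.301,0.023,-0.1]
    - [-0.005,0.03,-0.081,-0.012,-0.401,0.03,-0.1]
    - [-0.0065,0.038,-0.1015,-0.016,-0.501,0.038,-0.1]

```text
clock: 27.25
position: [0.5158, 0.1574, 0.2118]
ee_rot: [0.718, 0.689, 0.07, -0.068]
ft_force: [0.6, 0.3, -0.6]
grip_width: 0.452
grasp_force: 0.0
```

Request:
jog_arm:
  increments:
    - [-0.0105,0.008,-0.017,-0.003,-0.1,0.007,-0.1]
    - [-0.021,0.016,-0.0345,-0.006,-0.201,0.015,-0.1]
    - [-0.028,0.0205,-0.0355,-0.006,-0.201,0.015,-0.1]
    - [-0.035,0.025,-0.037,-0.006,-0.201,0.015,-0.1]
    - [-0.035,0.025,-0.037,-0.006,-0.201,0.015,-0.1]

```text
clock: 27.67
position: [0.539, 0.1128, 0.239]
ee_rot: [0.728, 0.686, -0.0, -0.0]
ft_force: [-1.3, -1.2, -0.4]
grip_width: 0.449
grasp_force: 0.0
```

Request:
jog_arm:
  increments:
    - [0,0,0,0,0,0,-0.1]
    - [0,0,0,0,0,0,-0.1]

```text
clock: 27.83
position: [0.5384, 0.1139, 0.2396]
ee_rot: [0.728, 0.686, -0.0, -0.0]
ft_force: [1.0, -0.3, -0.3]
grip_width: 0.449
grasp_force: 0.0
```

```bash
python3 - <<'E'
import s
from meas import *
c=shot("wrist");W=pts(c);np.savez("w9.npz",**c);h=cv2.cvtColor(c["color"],cv2.COLOR_RGB2HSV)
with np.errstate(invalid='ignore'): near=np.hypot(W[...,0]-.5385,W[...,1]-.1155)<.1
m=blue(h)&near
k,l,st,ce=cv2.connectedComponentsWithStats(m.astype(np.uint8))
for i in range(1,k):
    if st[i,4]>30: print(st[i,4],ce[i].round(),np.nanmedian(W[l==i],axis=0).round(3),rect(W[l==i])[0],"zmax",np.nanmax(W[l==i][:,2]).round(4))
with np.errstate(invalid='ignore'): rim=W[near&white(h)&(W[...,2]>.082)&(W[...,2]<.1)];print("rim",rect(rim),np.median(rim[:,2]))
# ascii map of tray interior: height in tray frame, mm/  blue marks
a=np.radians(-3.2);ux,uy=np.array([np.cos(a),np.sin(a)]),np.array([-np.sin(a),np.cos(a)])
q=W[...,:2]-np.array([.5385,.1155]);X=(q@ux);Y=(q@uy)
for yy in np.arange(.042,-.043,-.006):
    r=""
    for xx in np.arange(-.054,.056,.004):
        with np.errstate(invalid='ignore'): s_=(abs(X-xx)<.002)&(abs(Y-yy)<.003)&(W[...,2]<.12)
        n=s_.sum();
        if n==0:r+=" ..";continue
        r+="%3d"%round((np.median(W[...,2][s_])-.05)*1000)+("b" if m[s_].mean()>.5 else "")
    print(r)
E
```

```text
t 27.8333 p [0.5384 0.1139 0.2396] x-yaw 86.64 tilt [-0.  0. -1.] F [ 1.  -0.3 -0.3] w 0.449 gf 0.0 j [-0.744, 0.162, 0.511, 1.666, -0.081, 1.336, -0.279]
243 [354. 176.] [0.567 0.146 0.064] [567.4 145.6  17.9  15.4  -3.5] zmax 0.0661
846 [312. 247.] [0.528 0.087 0.069] [527.6  90.8  36.8  31.9   3.2] zmax 0.0814
363 [347. 242.] [0.559 0.092 0.074] [558.6  91.6  18.4  18.1  18.6] zmax 0.0766
rim (array([538.4, 115.3, 120.8,  96.5,  -3.1]), 4026) 0.0899522959458278
 40 40 40 40 40 40 40 40 40 40 40 40 40 40 40 40 40 39 40 39 39 40 39 40 40 39 40 37
 19  4  4  4  4  4  4  4  4  4  4  4  4  4  4  4  4  4  9 14b 14 15 14b  4  4  4  4 20
 15  4  4  4  4  4  4  4  4  4  4  4  4  4  4  4  4  4 10 14b 14 14 14b  5  4  4  4 19
 17  4  4  4  5  4  4  4  4  4  4  5  4  4  4  4  4  4  5 13 14b 14b  5  4  4  4  4 20
 18  4  5  4  4  4  4  5  4  5  4  4  4  4  4  4  4  4  4  4  4  4  4  4  4  4  4 19
 16  4  4  4  4  4  4  4  4  4  4  4  4  5  4  4  4  4  4  4  4  4  4  4  4  4  4 22
 22 14 14 17 14 15 14 15 13 15 15 17 14 15 15 15 15 14 16 14 15 15 15 15 16 12 14 22
 28 28 28 28 28 28 28 28 28 28 28 28 28 28 28 28 28 28 28 28 28 28 28 28 28 28 28 30
 27 26 27 27 26 27 27 27 27 26 25 26 26 27 27 27 26 27 27 27 27 27 27 27 27 26 26 31
 19  4  4  4  4  5  4  5  5 26b 29b 28b 26  5  5  4  4  5 13 14  5  4  5  4  5  5  5 24
 17  5  4  5  4  4  4  4  5 24b 26 28b 28b  5  4  5  5 21b 24b 24b 24b  8  4  5  4  4  4 16
 18  5  4  4  5  5  5  5 14 19b 21b 23b 24b 19b 15b  5  7 24b 25b 24b 25b 24b  5  4  4  5  4 18
 18  4  5  4  4  4  4 14b 14b 14b 15b 19 22b 22b 19b 16b  5 24 24b 24b 24b 25  5  5  4  4  4 20
 16  4  4  5  5  5  4 14b 15b 15b 14b 15b 22 24b 21b 18b  5  5  5 23  5  5  4  4  5  4  4 20
 24 22 22 23 20 20 21 26 25 23 25 24 28 28 28 26 23 22 20 19 21 20 21 22 21 23 23 24
```

The height map accounts for six caps: one in the far trough, a stack of two, and a cluster of three. The maximum height is 31 mm, below the 40 mm rim. The pile is unmoved and the cup upright. Now the cover plate.

```bash
python3 - <<'E'
from plan import *
p,R=state()
w=([.6258,-.2487,.13],down(155.8),-.1)
plan(p,R,[([.58,-.03,.2],down(120),-.1),w,(*w,3)],ang=.115)
E
```

```text
[[-0.0236,0.0083,0.0066,0.0,0.0,-0.097,-0.1],[-0.0472,0.0166,0.0133,0.0,0.0,-0.194,-0.1],[-0.0707,0.0249,0.0199,0.0,0.0,-0.291,-0.1],[-0.0943,0.0332,0.0266,0.0,0.0,-0.388,-0.1],[-0.1179,0.0416,0.0332,0.0,0.0,-0.485,-0.1]]
[[-0.0247,-0.0037,0.0067,0.0,0.0,-0.097,-0.1],[-0.0558,-0.0106,0.0167,0.0,0.0,-0.186,-0.1],[-0.087,-0.0176,0.0267,0.0,0.0,-0.275,-0.1],[-0.1181,-0.0246,0.0367,0.0,0.0,-0.365,-0.1],[-0.1493,-0.0316,0.0467,0.0,0.0,-0.454,-0.1]]
[[-0.0249,-0.0199,0.01,0.0,0.0,-0.089,-0.1],[-0.0499,-0.0399,0.0199,0.0,0.0,-0.178,-0.1],[-0.0748,-0.0598,0.0299,0.0,0.0,-0.268,-0.1],[-0.0748,-0.0598,0.0299,0.0,0.0,-0.268,-0.1],[-0.0748,-0.0598,0.0299,0.0,0.0,-0.268,-0.1]]
[[0.0,0.0,0.0,0.0,0.0,0.0,-0.1]]
```

Request:
jog_arm:
  increments:
    - [-0.0235,0.0085,0.0065,0,0,-0.097,-0.1]
    - [-0.047,0.0165,0.0135,0,0,-0.194,-0.1]
    - [-0.0705,0.025,0.02,0,0,-0.291,-0.1]
    - [-0.0945,0.033,0.0265,0,0,-0.388,-0.1]
    - [-0.118,0.0415,0.033,0,0,-0.485,-0.1]

```text
clock: 28.3
position: [0.5735, -0.0068, 0.2073]
ee_rot: [0.539, 0.842, 0.001, 0.0]
ft_force: [0.8, 0.3, -0.1]
grip_width: 0.449
grasp_force: 0.0
```

Request:
jog_arm:
  increments:
    - [-0.0245,-0.0035,0.0065,0,0,-0.097,-0.1]
    - [-0.056,-0.0105,0.0165,0,0,-0.186,-0.1]
    - [-0.087,-0.0175,0.0265,0,0,-0.275,-0.1]
    - [-0.118,-0.0245,0.0365,0,0,-0.365,-0.1]
    - [-0.1495,-0.0315,0.0465,0,0,-0.454,-0.1]

```text
clock: 28.72
position: [0.607, -0.156, 0.1607]
ee_rot: [0.336, 0.942, 0.001, 0.001]
ft_force: [0.8, 0.8, -0.1]
grip_width: 0.45
grasp_force: 0.0
```

Request:
jog_arm:
  increments:
    - [-0.025,-0.02,0.01,0,0,-0.089,-0.1]
    - [-0.05,-0.04,0.02,0,0,-0.178,-0.1]
    - [-0.075,-0.06,0.03,0,0,-0.268,-0.1]
    - [-0.075,-0.06,0.03,0,0,-0.268,-0.1]
    - [-0.075,-0.06,0.03,0,0,-0.268,-0.1]

```text
clock: 29.13
position: [0.6256, -0.2513, 0.1302]
ee_rot: [0.211, 0.977, -0.0, -0.0]
ft_force: [0.2, 0.7, 0.6]
grip_width: 0.452
grasp_force: 0.0
```

Request:
jog_arm:
  increments:
    - [0,0,0,0,0,0,-0.1]
    - [0,0,0,0,0,0,-0.1]

```text
clock: 29.3
position: [0.6273, -0.2473, 0.1317]
ee_rot: [0.209, 0.978, 0.001, 0.001]
ft_force: [0.4, -0.2, 0.4]
grip_width: 0.448
grasp_force: 0.0
```

```bash
cat > lid.py <<'E'
import s
from plan import *
from meas import *
c=shot("wrist");W=pts(c);h=cv2.cvtColor(c["color"],cv2.COLOR_RGB2HSV)
with np.errstate(invalid='ignore'):
    near=np.hypot(W[...,0]-.6258,W[...,1]+.2487)<.085
    P=W[near&white(h)&(W[...,2]>.003)&(W[...,2]<.010)&(h[...,2]>180)];B=W[near&(W[...,2]>.022)&(W[...,2]<.034)&(np.hypot(W[...,0]-.6258,W[...,1]+.2487)<.045)]
print("lid",rect(P),np.median(P[:,2]));print("bar",rect(B),np.median(B[:,2]))
E
python3 lid.py
```

```text
t 29.3 p [ 0.6273 -0.2473  0.1317] x-yaw 155.92 tilt [ 0.002  0.001 -1.   ] F [ 0.4 -0.2  0.4] w 0.448 gf 0.0 j [-0.037, 0.532, 0.487, 1.456, -0.257, 1.215, 1.632]
lid (array([ 624.7, -248.8,  119.2,   95.8,  -24. ]), 16653) 0.00609682725415905
bar (array([ 624.8, -249.3,   59.7,   11.9,  -23.8]), 1493) 0.027968629733636716
```

```bash
python3 - <<'E'
from plan import *
p,R=state();print(p)
plan(p,R,[([.6247,-.2489,.03],down(156),-.1),([.6247,-.2489,.0065],down(156),-.1,2)])
E
```

```text
[ 0.62744575 -0.24719048  0.13192826]
[[0.0007,-0.0009,0.034,0.0,0.001,0.0,-0.1],[0.0013,-0.0019,0.0679,0.001,0.001,-0.001,-0.1],[0.002,-0.0028,0.1019,0.001,0.002,-0.001,-0.1],[0.002,-0.0028,0.1137,0.001,0.002,-0.001,-0.1],[0.0021,-0.0029,0.1254,0.001,0.002,-0.001,-0.1]]
```

Request:
jog_arm:
  increments:
    - [0.0005,-0.001,0.034,0,0,0,-0.1]
    - [0.001,-0.0015,0.068,0,0,0,-0.1]
    - [0.0015,-0.002,0.1,0,0,0,-0.1]
    - [0.0015,-0.002,0.1,0,0,0,-0.1]
    - [0.0015,-0.002,0.1,0,0,0,-0.1]

```text
clock: 29.77
position: [0.6243, -0.2488, 0.031]
ee_rot: [0.209, 0.978, 0.0, -0.0]
ft_force: [-0.6, -0.5, 1.4]
grip_width: 0.447
grasp_force: 0.0
```

Request:
jog_arm:
  increments:
    - [0,0,0,0,0,0,-0.1]
    - [0,0,0,0,0,0,-0.1]

```text
clock: 29.93
position: [0.6266, -0.2505, 0.0344]
ee_rot: [0.209, 0.978, -0.0, 0.003]
ft_force: [0.9, 0.2, 0.6]
grip_width: 0.448
grasp_force: 0.0
```

```bash
python3 s.py
```

```text
t 29.9333 p [ 0.6266 -0.2505  0.0344] x-yaw 155.89 tilt [ 0.005 -0.001 -1.   ] F [0.9 0.2 0.6] w 0.448 gf 0.0 j [-0.012, 0.627, 0.453, 1.535, -0.303, 1.044, 1.667]
```

Request:
jog_arm:
  increments:
    - [0.001,0,0.014,0,0,0,-0.1]
    - [0.0015,0,0.0265,0,0,0,-0.1]
    - [0.0015,0,0.0265,0,0,0,-0.1]
    - [0.0015,0,0.0265,0,0,0,-0.1]
  grip_force: 60

```text
clock: 30.27
position: [0.6228, -0.2493, 0.004]
ee_rot: [0.209, 0.978, 0.0, -0.0]
ft_force: [0.3, 0.4, 0.0]
grip_width: 0.455
grasp_force: 0.0
```

Request:
jog_arm:
  increments:
    - [0,0,0,0,0,0,-1]
    - [0,0,0,0,0,0,-1]
    - [0,0,0,0,0,0,-1]
    - [0,0,0,0,0,0,-1]
    - [0,0,0,0,0,0,-1]

```text
clock: 30.68
position: [0.624, -0.2499, 0.0057]
ee_rot: [0.209, 0.978, -0.0, 0.001]
ft_force: [-0.9, 0.9, 4.5]
grip_width: 0.122
grasp_force: 61.3
```

```bash
python3 - <<'E'
import s
from plan import *
p,R=state();np.savez("lidg.npz",p=p,R=R.as_quat());z=p[2]
off=R.inv().apply(np.array([.6247,-.2489,z])-p);print("lid centre in tool mm",off*1000)
t=np.array([.5384,.1153,0])-down(176.8).apply(off*[1,1,0]);print("target",t)
a=lambda z_:np.array([t[0],t[1],z_])
plan(p,R,[(p+[0,0,.03],R,-1,2),(p+[-.005,.03,.13],R,-1),([.60,-.1,.19],down(164),-1),(a(.19),down(176.8),-1),(a(z+.125),down(176.8),-1,3),(a(z+.125),down(176.8),-1,3)])
E
```

```text
t 30.6833 p [ 0.624  -0.2499  0.0057] x-yaw 155.86 tilt [ 0.003 -0.001 -1.   ] F [-0.9  0.9  4.5] w 0.122 gf 61.3 j [-0.005, 0.658, 0.441, 1.554, -0.316, 0.998, 1.677]
lid centre in tool mm [-0.27112528  1.18338915  0.0011838 ]
target [ 5.38063239e-01  1.14133591e-01 -1.44923374e-19]
[[0.0,0.0,-0.015,0.0,0.0,0.0,-1],[-0.0001,0.0,-0.03,0.0,0.0,0.0,-1],[0.0054,0.0085,-0.0633,0.0,0.0,0.0,-1],[0.011,0.0169,-0.0967,0.0,0.0,0.0,-1],[0.0165,0.0254,-0.13,0.0,0.0,0.0,-1]]
[[0.0165,0.0254,-0.0136,0.0,0.001,-0.036,-1],[0.0331,0.0508,-0.0273,0.0,0.001,-0.071,-1],[0.0496,0.0762,-0.0409,0.0,0.002,-0.107,-1],[0.0662,0.1016,-0.0545,0.0,0.003,-0.142,-1],[0.0868,0.1259,-0.0545,0.0,0.003,-0.174,-1]]
[[0.016,0.0275,0.0,0.0,0.0,-0.032,-1],[0.0321,0.055,0.0,0.0,0.0,-0.064,-1],[0.0482,0.0825,0.0,0.0,0.0,-0.096,-1],[0.0642,0.11,0.0,0.0,0.0,-0.128,-1],[0.0803,0.1375,0.0,0.0,0.0,-0.16,-1]]
[[0.0115,0.0297,0.0,0.0,0.0,-0.032,-1],[0.0115,0.0297,0.0198,0.0,0.0,-0.032,-1],[0.0115,0.0297,0.0396,0.0,0.0,-0.032,-1],[0.0115,0.0297,0.0593,0.0,0.0,-0.032,-1],[0.0115,0.0297,0.0593,0.0,0.0,-0.032,-1]]
[[0.0,0.0,0.0,0.0,0.0,0.0,-1],[0.0,0.0,0.0,0.0,0.0,0.0,-1]]
```

Request:
jog_arm:
  increments:
    - [0,0,-0.015,0,0,0,-1]
    - [0,0,-0.03,0,0,0,-1]
    - [0.0055,0.0085,-0.0635,0,0,0,-1]
    - [0.011,0.017,-0.0965,0,0,0,-1]
    - [0.0165,0.0255,-0.13,0,0,0,-1]

```text
clock: 31.1
position: [0.6183, -0.2195, 0.1377]
ee_rot: [0.209, 0.978, -0.0, 0.001]
ft_force: [1.7, -0.1, -1.1]
grip_width: 0.124
grasp_force: 60.5
```

Request:
jog_arm:
  increments:
    - [0.0165,0.0255,-0.0135,0,0,-0.036,-1]
    - [0.033,0.051,-0.0275,0,0,-0.071,-1]
    - [0.0495,0.076,-0.041,0,0,-0.107,-1]
    - [0.066,0.1015,-0.0545,0,0.002,-0.142,-1]
    - [0.087,0.126,-0.0545,0,0.003,-0.174,-1]

```text
clock: 31.52
position: [0.592, -0.0682, 0.1939]
ee_rot: [0.123, 0.992, 0.001, 0.002]
ft_force: [0.6, 0.0, -1.6]
grip_width: 0.118
grasp_force: 60.6
```

Request:
jog_arm:
  increments:
    - [0.016,0.0275,0,0,0,-0.032,-1]
    - [0.032,0.055,0,0,0,-0.064,-1]
    - [0.048,0.0825,0,0,0,-0.096,-1]
    - [0.064,0.11,0,0,0,-0.128,-1]
    - [0.0805,0.1375,0,0,0,-0.16,-1]

```text
clock: 31.93
position: [0.5459, 0.0851, 0.1912]
ee_rot: [0.043, 0.999, 0.001, 0.0]
ft_force: [1.4, 0.5, -2.0]
grip_width: 0.117
grasp_force: 60.5
```

Request:
jog_arm:
  increments:
    - [0.0115,0.0295,0,0,0,-0.032,-1]
    - [0.0115,0.0295,0.015,0,0,-0.032,-1]
    - [0.0115,0.0295,0.03,0,0,-0.032,-1]
    - [0.0115,0.0295,0.03,0,0,-0.032,-1]
    - [0.0115,0.0295,0.03,0,0,-0.032,-1]

```text
clock: 32.35
position: [0.5372, 0.1139, 0.1603]
ee_rot: [0.028, 1.0, 0.0, -0.001]
ft_force: [0.5, -0.6, -1.0]
grip_width: 0.122
grasp_force: 60.5
```

Request:
jog_arm:
  increments:
    - [0,0,0,0,0,0,-1]
    - [0,0,0,0,0,0,-1]

```text
clock: 32.52
position: [0.5381, 0.1141, 0.161]
ee_rot: [0.028, 1.0, 0.001, 0.0]
ft_force: [-0.1, -1.5, -2.6]
grip_width: 0.121
grasp_force: 60.5
```

```bash
python3 - <<'E'
import s
from plan import *
from meas import *
p,R=state();zl=np.load("lidg.npz")["p"][2]
c=shot("wrist");W=pts(c);h=cv2.cvtColor(c["color"],cv2.COLOR_RGB2HSV)
with np.errstate(invalid='ignore'):
    m=(np.hypot(W[...,0]-p[0],W[...,1]-p[1])<.09)&white(h)&(abs(W[...,2]-(p[2]-zl+.006))<.006)
P=W[m];print("lid held",rect(P),np.median(P[:,2]),"n",np.linalg.svd(P-P.mean(0),full_matrices=False)[2][2].round(3))
a=lambda z_:[.5381,.1145,z_]
plan(p,R,[(a(zl+.098),down(176.8),-1,3)])
E
```

```text
t 32.5167 p [0.5381 0.1141 0.161 ] x-yaw 176.78 tilt [ 0.     0.001 -1.   ] F [-0.1 -1.5 -2.6] w 0.121 gf 60.5 j [-0.548, 0.212, 0.292, 1.762, -0.067, 1.176, 1.278]
lid held (array([538.4, 113.6, 120.5,  96.5,  -3. ]), 36554) 0.16138080897660334 n [0.002 0.002 1.   ]
[[0.0,0.0001,0.0191,0.0,0.0,0.0,-1],[0.0001,0.0002,0.0382,0.001,0.0,0.0,-1],[0.0001,0.0003,0.0573,0.001,0.0,0.0,-1]]
```

The lid is held level and centred within 2 mm. Lower it, release and retreat.

Request:
jog_arm:
  increments:
    - [0,0.001,0.02,0,0,0,-1]
    - [0,0.0015,0.04,0,0,0,-1]
    - [0,0.0015,0.053,0,0,0,-1]
    - [0,0.0015,0.059,0,0,0,-1]
    - [0,0.0015,0.059,0,0,0,-1]

```text
clock: 32.98
position: [0.5369, 0.1157, 0.0998]
ee_rot: [0.028, 1.0, -0.0, -0.001]
ft_force: [-1.0, 0.4, -0.8]
grip_width: 0.122
grasp_force: 60.5
```

Request:
jog_arm:
  increments:
    - [0,0,0.002,0,0,0,-1]
    - [0,0,0.004,0,0,0,-1]
    - [0,0,0.0055,0,0,0,-1]
    - [0,0,0.0055,0,0,0,-1]
    - [0,0,0.0055,0,0,0,-1]

```text
clock: 33.4
position: [0.5379, 0.1161, 0.0956]
ee_rot: [0.028, 1.0, 0.001, -0.0]
ft_force: [1.0, -0.2, -0.1]
grip_width: 0.123
grasp_force: 60.7
```

```bash
python3 s.py
```

```text
t 33.4 p [0.5379 0.1161 0.0956] x-yaw 176.83 tilt [-0.     0.001 -1.   ] F [ 1.  -0.2 -0.1] w 0.123 gf 60.7 j [-0.54, 0.282, 0.283, 1.827, -0.091, 1.044, 1.294]
```

Request:
jog_arm:
  increments:
    - [0,0,0.001,0,0,0,-1]
    - [0,0,0.001,0,0,0,-0.5]
    - [0,0,0.001,0,0,0,-0.1]
    - [0,0,0.001,0,0,0,-0.1]
    - [0,0,0.001,0,0,0,-0.1]

```text
clock: 33.82
position: [0.5374, 0.116, 0.094]
ee_rot: [0.028, 1.0, 0.0, -0.001]
ft_force: [-0.3, -0.1, -0.0]
grip_width: 0.45
grasp_force: 0.0
```

Request:
jog_arm:
  increments:
    - [0,0,-0.02,0,0,0,-0.1]
    - [0,0,-0.05,0,0,0,-0.1]
    - [0,0,-0.085,0,0,0,-0.1]
    - [0,0,-0.12,0,0,0,-0.1]
    - [0,0,-0.12,0,0,0,-0.1]

```text
clock: 34.23
position: [0.5405, 0.1165, 0.2211]
ee_rot: [0.028, 1.0, 0.002, 0.004]
ft_force: [1.7, 0.6, 1.0]
grip_width: 0.452
grasp_force: 0.0
```

Request:
jog_arm:
  increments:
    - [0,0,0,0,0,0,-0.1]
    - [0,0,0,0,0,0,-0.1]

```text
clock: 34.4
position: [0.5373, 0.1159, 0.2135]
ee_rot: [0.028, 1.0, 0.0, -0.001]
ft_force: [-0.7, -0.3, -0.5]
grip_width: 0.449
grasp_force: 0.0
```

```bash
python3 - <<'E'
import s
from meas import *
c=shot("wrist");W=pts(c);h=cv2.cvtColor(c["color"],cv2.COLOR_RGB2HSV)
with np.errstate(invalid='ignore'):
    m=(np.hypot(W[...,0]-.538,W[...,1]-.115)<.09)&white(h)&(abs(W[...,2]-.096)<.006)
P=W[m];print("lid",rect(P),np.median(P[:,2]),"n",np.linalg.svd(P-P.mean(0),full_matrices=False)[2][2].round(3))
c=shot("scene");W=pts(c)
P=sel(W,c["color"],(409,240),60,.085,.105,white);print("lid scene",rect(P),np.median(P[:,2]))
for nm,px,zl,zh,r in(("cup",(480,220),.075,.1,25),("va",(483,316),.03,.08,14),("vc",(407,212),.03,.08,14)):
    P=sel(W,c["color"],px,r,zl,zh,anyc);print(nm,rect(P),np.median(P[:,2]))
E
```

```text
t 34.4 p [0.5373 0.1159 0.2135] x-yaw 176.84 tilt [-0.002  0.001 -1.   ] F [-0.7 -0.3 -0.5] w 0.449 gf 0.0 j [-0.558, 0.172, 0.296, 1.694, -0.053, 1.285, 1.265]
lid (array([538.1, 115.3, 119.9,  96.7,  -3.1]), 19200) 0.09602719604249854 n [0.002 0.003 1.   ]
lid scene (array([537.8, 117. , 124.6,  95.9,  -3.2]), 1607) 0.09559761029255391
cup (array([479. , 302.5,  65.8,  64. , -86.4]), 198) 0.08236656265207243
va (array([724. , 259.1,  40.1,  38. , -51.3]), 268) 0.05141499103818381
vc (array([419.8, 131.9,  37.3,  34.3,  44.7]), 138) 0.04929126148785918
```

The lid lies flat at z = 0.096 and centred within 1 mm. The cup is upright, the vials are where they were, and the robot touches nothing. Handing in.

```bash
python3 -c "
from workcell import workorder
print(workorder.hand_in())"
```

```text
the job is handed in; nothing more can be done
None
```

The job is handed in at 34 s of the 72 s allowed, and hand-in returned no verdict: by my measurements both trays and the lid are square on the pad to about 2–3 mm, the cup is empty and upright, both vials are unmoved (wrench and disc not re-measured), and a height map showed all six caps in the green-bar tray, one of them inferred under another.

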